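Sort the loose sound gear back into its kit trays

ROBOT

A 6-joint arm with a two-finger parallel gripper is mounted at the origin on the work surface. World frame = base frame: x ahead of the robot, y to its left, z up, the work surface at z = 0. Lengths are in mm, angles in rad, forces in N, time in s.
With the tool pointing down it reaches from about 250 to 800 mm from the base axis. Payload 3.9 kg.
Tool frame: the origin (TCP) lies on the centre line of the jaws, within the pads' length; the fingertips stand 25 mm ahead of it and the grasp point (between the pads) lies 6 mm ahead of it; z points along the fingers, y is the direction in which the jaws open and shut (so a half turn about z gives the same grasp; the last joint's range is limited). The gripper opens to 85 mm and grips with 20 to 120 N. Pads are 22 mm wide; open, the fingers measure 114 mm over their backs; the gripper's body (76 mm by 85 mm) begins 54 mm behind the grasp point. The pads swing forward as they close: fully open they stand 13 mm farther back than shut.
Start: joints at [1.128, 0.26, -0.138, 1.173, 0, 1.571], TCP at [224.942, 474.359, 256.304] pointing down, gripper open.
Joint ranges: [-2.78, 2.78], [-0.83, 1.72], [-1.28, 1.37], [-1.9, 2.12], [-1.57, 1.48], [-3.14, 3.14]. Speed limits (rad/s): [2.57, 2.57, 3.14, 3.14, 3.14, 3.14].

INTERFACE

Orientations are given as a 3x3 rotation matrix whose columns are the frame's x, y, z axes.
In Python, from workcell import robot gives the robot as it stands. The module is installed in compiled form; this text tells all that it offers.
- The arm moves only by the tool play_rows, never from a script. Its argument "series" is a list that holds one entry, the list of rows, each a list of 5 numbers: the finger opening in m, from 0 to 0.0854, then the shift along the tool's x, y, z in m, then the turn about the tool's z in rad. A call has 1 to 8 rows; each row shifts and turns the pose as measured when the row begins, along the tool's axes as they then stand; what a row does not reach is not made up. A row lasts 1/8 s, in which the tool goes at most 62.5 mm and 10.7 degrees, less where a joint would pass 70% of its speed; a pose out of reach is approached as far as the arm can. A call is refused whole if a number of a shift passes 0.0625 or a number of a turn 0.188, either way. A call with a gripper value outside its range is refused whole. The fingers move at their own pace and stop on an object; "force" is the grip in N (left out, the last holds). Time passes only in rows, so rows that do not move let the fingers close. It gives the time, the measured TCP pose, the force and the opening at its end, in the units of the state.
- robot.observe(): the state, without advancing time (a new reading comes with each control period).
- robot.camera(name): name is "scene" or "top"; returns a dict with "frame" (400x640x3 uint8, red, green, blue), "camera_matrix" (3x3 intrinsics, pixels), "k1" (the pictures are not rectified: a ray, as slopes to the right and down, at radius r is drawn at 1 + k1 r^2 times it, then the intrinsics apply), "cam_to_world" (4x4, takes a point from camera to world coordinates). Camera axes: x right, y up, looking along -z (the intrinsics and any distortion apply to the point x, -y, -z); pixel columns grow to the right and rows downward; lengths in mm; the calibration is good to about 2 mm. A picture is of the moment at which its call begins. There is no depth.
- robot.finish_job(): hands the job in, once; it reports no verdict.
Trained networks look in the newest picture that a camera, given by its name, has taken for a name from the list of things; names that differ only in an ending like _2 or _b are one class to them, and where a whole thing is asked for, a point or a joint stands for the part that bears it (a point fixed in the world has none). Each returns a list of dicts, best first, with "confidence" (0 to 1); they miss things now and then, are a little off and sometimes report something else, mostly with a low value. They report only what shows in the picture. A call takes as long as a camera call.
- robot.cut_out(camera, query): "region" (400x640 bool, what is visible of it) and "rect" ([left, top, right, bottom] in pixels, round what is visible of it).
- robot.mark_of(camera, query): "point" ([column, row] in pixels: a listed point, or the origin of a listed thing).
The state is a dict: "t": time; "joint_positions": joint angles; "qd": joint speeds; "joint_torque": joint torques, N m; "ee_pos": TCP position; "tcp_rot": TCP orientation; "contact_force": force on the tool from outside, world axes, zero at the start; "ft_torque": the same for the moment, N m; "gripper_width": finger opening in mm.
Only numpy, scipy, OpenCV 4.12 (cv2) and the standard library are available. Lean on these libraries where they do the work, as an engineer would, in place of code of your own. Each camera call takes 0.05 s, during which the arm holds its last target.

TASK

Tidy up after the sound workshop: put the loose microphone, the adapter box and both batteries away, each in the tray where one of its own kind already lies. Lay every piece flat on the tray's floor beside the one that is there, not on top of it or on the rim; set it down gently rather than dropping it, and leave the pieces already put away where they are.

Things in the scene. Friction and masses are not known exactly. Their poses are not given: they have to be found in the camera images.
- mic_mid (a point): Loose stage microphone, 157 long, 0.22-0.35 kg: mesh ball 47 across, black octagonal ring 52 across flats, grey tapered handle, tail 23. Lies on ring and tail, ball end 8 deg up, top 53 high. Point: on the handle axis at the balance, handle 33 thick, 23 above what it lies on: grip across here. x (horizontal) to the ball: ball ends 77 ahead, ring 19 to 31 ahead, tail 80 behind.
- box_mid (a point): The loose adapter (DI) box of die-cast aluminium, 92 long (x) by 38 wide (y) by 31 high (z), with lid screws, a small slide switch on top, a round 3-pin outlet in one end and two jack sockets in the other; 0.18 to 0.33 kg. It lies on its base, z up. Point: its centre, half-way up.
- battery_a_mid (a point): First of two alike loose block batteries (9 V type), 48 long (x, two snap terminals at the +x end) by 26 wide (y) by 17 thick (z), dark metal case with a bright end; 46 g. It lies on its broad face, z up. Point: its centre, half-way up.
- battery_b_mid (a point): Second of the two alike loose batteries, 48 (x) by 26 (y) by 17 (z), 46 g, lying on its broad face, z up. Point: its centre, half-way up.
- tray_mics: Fixed grey shallow tray; the three are alike, known by what lies in them. Outside 156 (x) by 186 (y), rim 18 high, walls 3; inside 150 by 180, floor 3 above the table. Origin: centre of its underside; z up, y along the long side. Tray for microphones: one already lies in it lengthwise (along y), about 45 to the -x side of the middle; the +x half is free.
- tray_boxes: Fixed grey shallow tray; the three are alike, known by what lies in them. Outside 156 (x) by 186 (y), rim 18 high, walls 3; inside 150 by 180, floor 3 above the table. Origin: centre of its underside; z up, y along the long side. Tray for adapter boxes: one already lies in it lengthwise (along y), about 45 to the -x side of the middle; the +x half is free.
- tray_batteries: Fixed grey shallow tray; the three are alike, known by what lies in them. Outside 156 (x) by 186 (y), rim 18 high, walls 3; inside 150 by 180, floor 3 above the table. Origin: centre of its underside; z up, y along the long side. Tray for batteries: one already lies in it lengthwise (along y), about 45 to the -x side of the middle; the +x half is free.
- kept_mic: A microphone just like the loose one, already put away in the microphones' tray; not fastened. Origin on the tray floor below the point described for the loose one; same axes.
- kept_box: An adapter box just like the loose one, already put away in the boxes' tray; not fastened. Origin: centre of its underside; same axes.
- kept_battery: A battery just like the loose ones, already put away in the batteries' tray; not fastened. Origin: centre of its underside; same axes.

How it is judged:
By the outcome, as a careful person would: the job done as asked, in the order asked, and still so for the second after the job is handed in, with the robot touching nothing.
It also fails if it takes over 104 s, if anything falls off the work surface, if the arm or the gripper's body presses on something with over 40 N, if the wrist force passes 120 N, or if a joint passes its speed limit or range.

## Working session

There is one attempt and no reset: what is moved stays moved. The work goes in short steps, Python scripts to look and compute and a tool call to move; the robot and the scene stay as the last step left them, time stands still between calls to the robot, and variables do not carry over. Pictures are saved under pics/ and viewed, and the job is handed in when it is done.

Besides the shell and the picture viewer there is one more tool, called after ">>>" as name([rows], argument=value, ...), one row to a line, values as JSON. play_rows: Moves the arm, as the interface text tells. Its arguments: {"type":"object","properties":{"series":{"type":"array"},"force":{"type":"number"}},"required":["series"]}

```bash
mkdir -p pics; cat > h.py <<'E'
import numpy as np, cv2
from workcell import robot
def save(name,fn):
    c=robot.camera(name); cv2.imwrite(fn,c['frame'][:,:,::-1]); return c
def ray(c,px):
    K=np.array(c['camera_matrix']);k1=c['k1'];M=np.array(c['cam_to_world'])
    d=np.array([(px[0]-K[0,2])/K[0,0],(px[1]-K[1,2])/K[1,1]])
    u=d.copy()
    for _ in range(30): u=d/(1+k1*(u@u))
    return M[:3,3],M[:3,:3]@np.array([u[0],-u[1],-1.])
def at(c,px,z):
    o,d=ray(c,px); return o+d*(z-o[2])/d[2]
def proj(c,P):
    K=np.array(c['camera_matrix']);M=np.array(c['cam_to_world'])
    p=M[:3,:3].T@(np.array(P,float)-M[:3,3]); u=np.array([p[0],-p[1]])/-p[2]
    u=u*(1+c['k1']*(u@u)); return np.array([K[0,0]*u[0]+K[0,2],K[1,1]*u[1]+K[1,2]])
E
python3 - <<'E'
from h import *
np.set_printoptions(precision=1,suppress=True)
cs={n:save(n,f'pics/{n}0.png') for n in('scene','top')}
for n in cs: print(n,np.array(cs[n]['cam_to_world']),cs[n]['k1'],np.array(cs[n]['camera_matrix'])[0])
Z=dict(mic_mid=23,box_mid=15.5,battery_a_mid=8.5,battery_b_mid=8.5,tray_mics=0,tray_boxes=0,tray_batteries=0,kept_mic=3,kept_box=3,kept_battery=3)
for q,z in Z.items():
    for n in('top','scene'):
        for d in robot.mark_of(n,q)[:4]: print(q,n,np.array(d['point']),round(d['confidence'],2),at(cs[n],d['point'],z)[:2])
s=robot.observe();print(s['t'],s['ee_pos'],s['tcp_rot'],s['gripper_width'])
E
```

```text
scene [[ -0.9  -0.4   0.3 827.9]
 [  0.5  -0.7   0.5 538.4]
 [ -0.    0.6   0.8 853.1]
 [  0.    0.    0.    1. ]] -0.15641906322191346 [499.    0.  326.4]
top [[   0.     1.    -0.2  362.2]
 [  -1.     0.    -0.    -7.4]
 [  -0.     0.2    1.  1101.3]
 [   0.     0.     0.     1. ]] -0.04034450065445866 [475.8   0.  321.6]
mic_mid top [190.  272.2] 0.7 [360.4 289. ]
mic_mid top [346.9 233.8] 0.19 [455.2 -62.2]
mic_mid scene [480.9 283.5] 0.96 [364.4 293.8]
mic_mid scene [382.  223.2] 0.47 [451.5  83.1]
box_mid top [348.3 231.7] 0.77 [460.7 -65.7]
box_mid scene [339.7 177.8] 0.57 [462.2 -69.1]
battery_a_mid top [285.1 238.4] 0.64 [442.6  78.8]
battery_a_mid scene [382.5 226. ] 0.69 [447.9  81.6]
battery_b_mid top [440.9 270.4] 0.81 [ 377.7 -278.3]
battery_b_mid scene [325.5 108.4] 0.73 [ 375. -289.]
tray_mics top [450.1 194.9] 0.83 [ 554.1 -305. ]
tray_mics top [347.6 230.2] 0.46 [465.5 -64.8]
tray_mics scene [256.7 134.7] 0.92 [ 560.9 -298.5]
tray_boxes top [317.2 158.7] 0.6 [634.2   9.8]
tray_boxes top [442.2 268.3] 0.49 [ 382.6 -283.5]
tray_boxes scene [286.8 240. ] 0.71 [632.7   9.6]
tray_batteries top [202.3 182.7] 0.86 [570.  279.9]
tray_batteries top [347.9 232.3] 0.59 [460.7 -65.6]
tray_batteries scene [385.3 337.2] 0.63 [572.6 284.7]
kept_mic top [443.5 211.3] 0.86 [ 514.4 -287.9]
kept_mic scene [273.7 132.1] 0.98 [ 522.3 -282.8]
kept_mic scene [326.  109.8] 0.43 [ 373.6 -289.2]
kept_box top [313.2 177.5] 0.81 [587.7  18.1]
kept_box scene [306.  230.5] 0.93 [588.4  10.1]
kept_battery top [198.  202.9] 0.8 [521.1 286.1]
1.1 [224.9 474.4 256.3] [[-0.9  0.4  0. ]
 [ 0.4  0.9 -0. ]
 [-0.   0.  -1. ]] 85.20637885360948
```

View pictures.

View pics/top0.png

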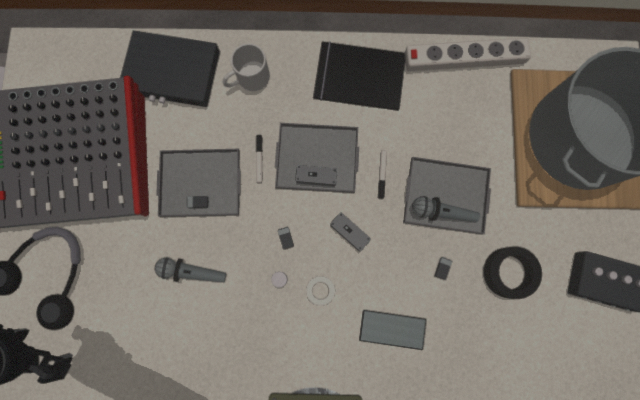

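View pics/scene0.png

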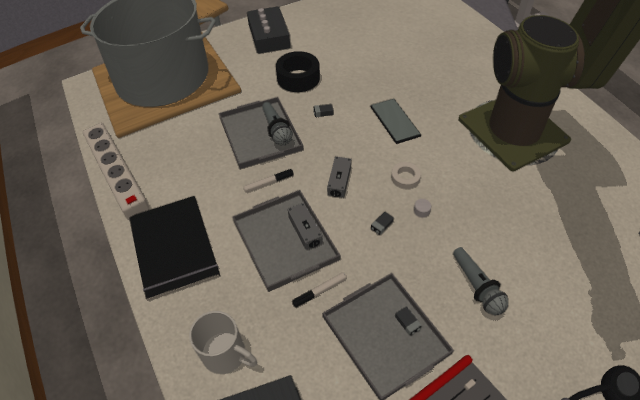

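```bash
cat > fit.py <<'E'
from h import *
from scipy.optimize import minimize
def boxpts(L,W,z0,z1): return np.array([[sx*L/2,sy*W/2,z] for sx in(-1,1) for sy in(-1,1) for z in(z0,z1)])
def mic(z0=0):
    P=[]
    t=np.radians(8)
    def ringp(xa,r):
        for a in np.linspace(0,2*np.pi,16,endpoint=False):
            P.append([xa*np.cos(t)-r*np.sin(a)*np.sin(t), r*np.cos(a), z0+23+xa*np.sin(t)+r*np.sin(a)*np.cos(t)])
    ringp(-80,11.5);ringp(0,16.5);ringp(19,26);ringp(31,26)
    for dx in(-12,-6,0,6,12,18,23): ringp(54+dx,np.sqrt(23.5**2-dx**2))
    return np.array(P)
def mask(c,P,pose,parts=False):
    x,y,a=pose;R=np.array([[np.cos(a),-np.sin(a),0],[np.sin(a),np.cos(a),0],[0,0,1]])
    W=P@R.T+[x,y,0]
    pts=np.array([proj(c,w) for w in W])
    m=np.zeros((1600,2560),np.uint8)
    h=cv2.convexHull(((pts+.5)*4).astype(np.float32)).astype(np.int32)
    cv2.fillConvexPoly(m,h,1); return cv2.resize(m.astype(np.float32),(640,400),interpolation=cv2.INTER_AREA)
def fit(c,P,reg,p0,ismic=False,hull=False):
    r=reg.astype(np.uint8)
    if hull:
        pts=np.argwhere(r)[:,::-1].astype(np.int32); r=np.zeros_like(r); cv2.fillConvexPoly(r,cv2.convexHull(pts),1)
    r=r.astype(np.float32)
    def model(p):
        if not ismic: return mask(c,P,p)
        return np.maximum(mask(c,P[:32],p),np.maximum(mask(c,P[32:64],p),np.maximum(mask(c,P[64:],p),mask(c,P[16:48],p)*0)))
    def f(v):
        m=model([v[0],v[1],v[2]/50]); return 1-np.minimum(m,r).sum()/np.maximum(m,r).sum()
    best=None
    for da in ((0,) if p0[2] is not None else np.arange(0,np.pi,np.pi/6)):
        a=(p0[2] if p0[2] is not None else 0)+da
        s=np.array([p0[0],p0[1],a*50])
        o=minimize(f,s,method='Nelder-Mead',options=dict(initial_simplex=[s,s+[8,0,0],s+[0,8,0],s+[0,0,8]],xatol=.1,fatol=1e-4,maxiter=150))
        if best is None or o.fun<best.fun: best=o
    return np.array([best.x[0],best.x[1],np.degrees(best.x[2]/50)]),1-best.fun
E
cat > run1.py <<'E'
from fit import *
import sys
np.set_printoptions(precision=1,suppress=True)
cs={n:robot.camera(n) for n in('top','scene')}
tr=boxpts(156,186,0,18)
J=[('mic_mid',mic(),(362,291,1.4),1,0),('box_mid',boxpts(92,38,0,31),(461,-67,None),0,0),
('battery_a_mid',boxpts(48,26,0,17),(445,80,None),0,0),('battery_b_mid',boxpts(48,26,0,17),(376,-284,None),0,0),
('tray_mics',tr,(557,-302,0),0,1),('tray_boxes',tr,(633,10,0),0,1),('tray_batteries',tr,(571,282,0),0,1),
('kept_mic',mic(3),(518,-285,1.5),1,0),('kept_box',boxpts(92,38,3,34),(588,14,1.5),0,0),('kept_battery',boxpts(48,26,3,20),(521,286,1.5),0,0)]
for q,P,p0,im,hl in J:
    for n in cs:
        exp=proj(cs[n],[p0[0],p0[1],10]); D=robot.cut_out(n,q)
        D=[d for d in D if np.hypot(*(np.array([(d['rect'][0]+d['rect'][2])/2,(d['rect'][1]+d['rect'][3])/2])-exp))<25]
        if not D: print(q,n,'none');continue
        d=D[0]; 
        r=fit(cs[n],P,d['region'],p0,im,hl); print(q,n,round(d['confidence'],2),r[0],'iou %.2f'%r[1])
print(robot.observe()['t'])
E
python3 run1.py
```

```text
mic_mid top 0.77 [361.6 290.   81. ] iou 0.80
mic_mid scene 0.97 [362.4 286.8  82.2] iou 0.94
box_mid top 0.63 [461.2 -69.  230.1] iou 0.94
box_mid scene none
battery_a_mid top 0.69 [444.6  78.6  17.9] iou 0.87
battery_a_mid scene none
battery_b_mid top 0.75 [ 381.1 -282.8  -22.5] iou 0.84
battery_b_mid scene 0.66 [ 383.1 -288.   161.4] iou 0.91
tray_mics top 0.83 [ 551.9 -294.7   -6.8] iou 0.96
tray_mics scene 0.69 [ 552.5 -298.4   -7.5] iou 0.97
tray_boxes top 0.84 [634.6  11.4  -1.3] iou 0.96
tray_boxes scene 0.7 [636.9   7.   -1.7] iou 0.96
tray_batteries top 0.61 [569.  285.9   2.1] iou 0.96
tray_batteries scene 0.67 [569.4 282.7   2.6] iou 0.95
kept_mic top 0.9 [ 512.3 -283.9   81.9] iou 0.91
kept_mic scene 0.98 [ 513.2 -288.7   82.5] iou 0.92
kept_box top 0.74 [589.4  10.8  85.9] iou 0.95
kept_box scene 0.7 [589.6   8.   85.8] iou 0.94
kept_battery top 0.49 [522.8 286.2  93.6] iou 0.85
kept_battery scene 0.62 [523.2 281.   92.5] iou 0.83
2.2
```

```bash
cat > plan.py <<'E'
from h import *
import sys
# plan.py x y z jawdeg n : print rows (tool axes) from the present pose
def plan(x,y,z,a,n):
    s=robot.observe();R=np.array(s['tcp_rot']);p=np.array(s['ee_pos'])
    yaw=np.degrees(np.arctan2(R[1,1],R[0,1])); 
    print('t',round(s['t'],2),'p',p.round(1),'jaw',round(yaw,1),'j6',round(s['joint_positions'][5],2),'w',round(s['gripper_width'],1),'F',np.round(s['contact_force'],1),'tilt',R[:,2].round(3))
    da=(a-yaw+180)%360-180; d=(np.array([x,y,z])-p)/n/1000
    for i in range(n):
        b=np.radians(yaw+da*i/n); ty=np.array([np.cos(b),np.sin(b),0]); tz=np.array([0,0,-1.]); tx=np.cross(ty,tz)
        print([round(float(v),4) for v in (d@tx,d@ty,d@tz)],round(-np.radians(da)/n,3))
if __name__=='__main__':
    v=[float(q) for q in sys.argv[1:]]; plan(*v[:4],int(v[4]))
E
python3 plan.py 362 288.5 120 -8.4 8
```

```text
t 2.2 p [225.  474.4 256.3] jaw 64.6 j6 1.57 w 85.7 F [-0.4  0.  -1. ] tilt [ 0.  0. -1.]
[-0.0254, -0.0137, 0.017] 0.159
[-0.0273, -0.0094, 0.017] 0.159
[-0.0284, -0.005, 0.017] 0.159
[-0.0289, -0.0004, 0.017] 0.159
[-0.0286, 0.0042, 0.017] 0.159
[-0.0275, 0.0086, 0.017] 0.159
[-0.0258, 0.0129, 0.017] 0.159
[-0.0234, 0.0168, 0.017] 0.159
```

>>> play_rows([
  [[0.0854,-0.0254,-0.0137,0.017,0.159],[0.0854,-0.0273,-0.0094,0.017,0.159],[0.0854,-0.0284,-0.005,0.017,0.159],[0.0854,-0.0289,-0.0004,0.017,0.159],[0.0854,-0.0286,0.0042,0.017,0.159],[0.0854,-0.0275,0.0086,0.017,0.159],[0.0854,-0.0258,0.0129,0.017,0.159],[0.0854,-0.0234,0.0168,0.017,0.159]],
], force=60)

```text
t: 3.2
ee_pos: [363.9, 285.4, 118.2]
tcp_rot: [[0.18, 0.984, 0.005], [0.984, -0.18, 0.007], [0.008, 0.003, -1.0]]
contact_force: [0.8, -0.3, -0.2]
gripper_width: 85.5
```

```bash
python3 plan.py 362 288.5 60 -8.4 4; python3 -c "
from h import *
save('top','pics/t1.png');save('scene','pics/s1.png')"
```

```text
t 3.2 p [363.9 285.4 118.2] jaw -10.4 j6 2.42 w 85.5 F [ 0.8 -0.3 -0.2] tilt [ 0.005  0.007 -1.   ]
[0.0007, -0.0006, 0.0145] -0.009
[0.0007, -0.0006, 0.0145] -0.009
[0.0007, -0.0006, 0.0145] -0.009
[0.0007, -0.0006, 0.0145] -0.009
```

View pics/t1.png

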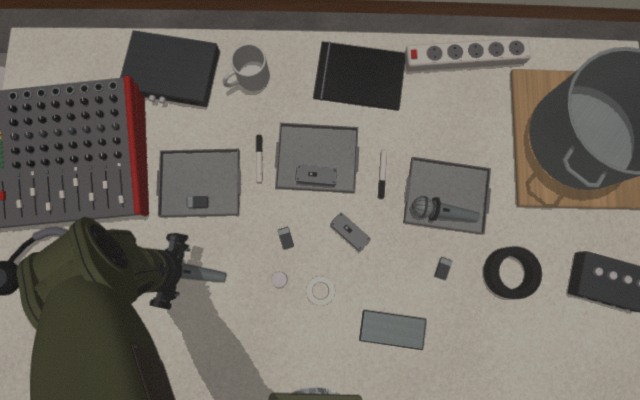

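View pics/s1.png

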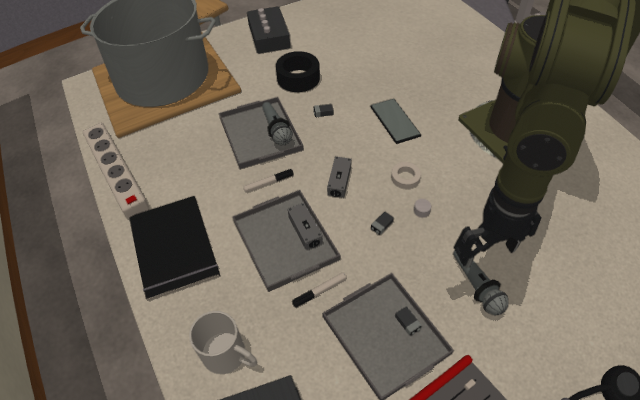

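The top view shows the gripper at about (172,270) over the mic, jaws across the handle. The scene view agrees (465,250). Next I descend.

>>> play_rows([
  [[0.0854,0.0007,-0.0005,0.018,-0.009],[0.0854,0.0007,-0.0005,0.018,-0.009],[0.0854,0.0007,-0.0005,0.018,-0.009],[0.0854,0.0007,-0.0005,0.015,-0.009],[0.0854,0,0,0.01,0],[0.0854,0,0,0.008,0]],
])

```text
t: 4.05
ee_pos: [363.6, 292.6, 31.1]
tcp_rot: [[0.132, 0.991, 0.007], [0.991, -0.132, 0.011], [0.012, 0.005, -1.0]]
contact_force: [0.1, -0.0, 0.5]
gripper_width: 85.3
```

```bash
python3 plan.py 362 288.5 29 -8.4 1; python3 -c "
from h import *
save('scene','pics/s2.png')"
```

```text
t 4.05 p [363.6 292.6  31.1] jaw -7.6 j6 2.38 w 85.3 F [ 0.1 -0.   0.5] tilt [ 0.007  0.011 -1.   ]
[-0.0043, -0.0011, 0.0021] 0.014
```

View pics/s2.png

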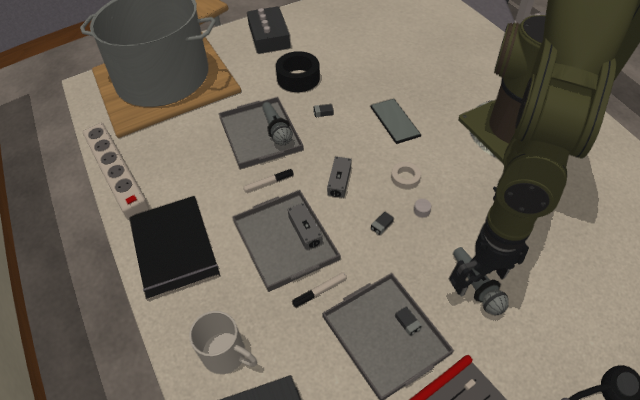

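>>> play_rows([
  [[0.0854,-0.006,-0.001,0,0.014],[0.06,0,0,0,0],[0.045,0,0,0,0],[0.038,0,0,0,0],[0.038,0,0,0,0]],
])

```text
t: 4.72
ee_pos: [362.1, 286.6, 31.5]
tcp_rot: [[0.147, 0.989, 0.007], [0.989, -0.147, 0.012], [0.013, 0.005, -1.0]]
contact_force: [0.4, 0.6, -0.9]
gripper_width: 37.8
```

```bash
python3 plan.py 362 288.5 29 -8.4 1
```

```text
t 4.72 p [362.1 286.6  31.5] jaw -8.4 j6 2.38 w 37.8 F [ 0.4  0.6 -0.9] tilt [ 0.007  0.012 -1.   ]
[0.0019, -0.0003, 0.0025] -0.001
```

>>> play_rows([
  [[0.038,0.001,0,0.0025,0],[0.0,0,0,0,0],[0.0,0,0,0,0],[0.0,0,0,0,0],[0.0,0,0,0,0]],
], force=60)

```text
t: 5.35
ee_pos: [362.3, 287.9, 29.2]
tcp_rot: [[0.146, 0.989, 0.008], [0.989, -0.146, 0.012], [0.013, 0.006, -1.0]]
contact_force: [-0.6, -0.8, 1.4]
gripper_width: 30.8
```

>>> play_rows([
  [[0.0,0,0,-0.005,0],[0.0,0,0,-0.015,0],[0.0,0,0,-0.025,0],[0.0,0,0,-0.03,0],[0.0,0,0,-0.03,0]],
])

```text
t: 5.98
ee_pos: [358.0, 283.6, 133.5]
tcp_rot: [[0.147, 0.989, -0.001], [0.989, -0.147, 0.005], [0.004, -0.002, -1.0]]
contact_force: [0.5, -0.0, -2.8]
gripper_width: 30.9
```

```bash
python3 plan.py 362 288.5 150 -8.4 1; python3 -c "
from h import *
save('scene','pics/s3.png')"; sed -i 's/^E$//' h.py; python3 - <<'E'
import numpy as np
for nm,tx,ty,a,u,v in [('mics',552.2,-296.5,-7.1,28,1.5),('boxes',635.7,9.2,-1.5,28,0),('bat1',569.2,284.3,2.3,28,42),('bat2',569.2,284.3,2.3,28,-42)]:
    a=np.radians(a);print(nm,tx+u*np.cos(a)-v*np.sin(a),ty+u*np.sin(a)+v*np.cos(a))
E
```

```text
t 5.97 p [358.  283.6 133.5] jaw -8.4 j6 2.39 w 30.9 F [ 0.5 -0.  -2.8] tilt [-0.001  0.005 -1.   ]
[0.0055, 0.0033, -0.0165] -0.001
mics 580.1706964759044 -298.4723434419056
boxes 663.6904050993156 8.467045447379551
bat1 595.491907776837 327.3898547857184
bat2 598.8629783495721 243.45752559610492
```

View pics/s3.png

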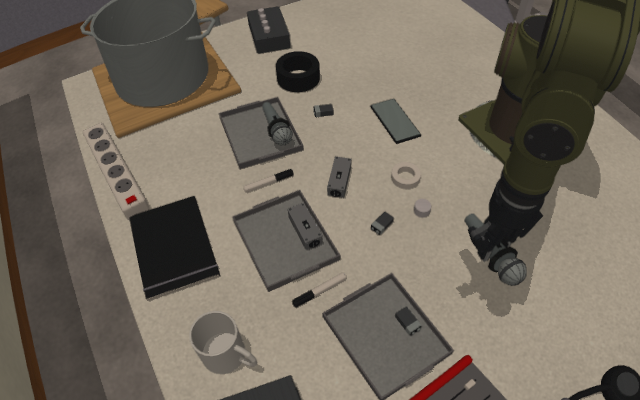

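The scene view shows the mic held clear of the table, at about (500,255). Now the transfer.

```bash
python3 plan.py 580 -298.5 150 -7.1 16 | sed -n '1,2p;17p'
```

```text
t 6.03 p [359.9 285.1 137.2] jaw -8.4 j6 2.39 w 31.2 F [0.8 0.5 0.3] tilt [ 0.003  0.008 -1.   ]
[-0.0341, 0.019, -0.0008] -0.001
[-0.0345, 0.0182, -0.0008] -0.001
```

>>> play_rows([
  [[0.0,-0.017,0.009,-0.001,0],[0.0,-0.034,0.019,-0.001,-0.001],[0.0,-0.034,0.019,-0.001,-0.001],[0.0,-0.034,0.019,-0.001,-0.001],[0.0,-0.034,0.019,-0.001,-0.001],[0.0,-0.034,0.019,-0.001,-0.001],[0.0,-0.034,0.019,-0.001,-0.001],[0.0,-0.034,0.019,-0.001,-0.001]],
])

```text
t: 7.02
ee_pos: [465.1, 6.5, 140.1]
tcp_rot: [[0.133, 0.991, 0.002], [0.991, -0.133, 0.01], [0.01, 0.001, -1.0]]
contact_force: [0.8, 0.6, -1.7]
gripper_width: 31.1
```

```bash
python3 plan.py 580 -298.5 150 -7.1 10 | sed -n '1,2p;17p'
```

```text
t 7.03 p [465.1   6.5 140.1] jaw -7.6 j6 1.71 w 31.1 F [ 0.8  0.6 -1.7] tilt [ 0.002  0.01  -1.   ]
[-0.0287, 0.0154, -0.001] -0.001
```

>>> play_rows([
  [[0.0,-0.038,0.02,-0.001,0],[0.0,-0.038,0.02,-0.001,0.0],[0.0,-0.038,0.02,-0.001,0],[0.0,-0.038,0.02,-0.001,0.0],[0.0,-0.038,0.02,-0.001,0],[0.0,-0.038,0.02,-0.001,0.0],[0.0,-0.03,0.016,0,0],[0.0,-0.015,0.008,0,0]],
])

```text
t: 8.02
ee_pos: [570.6, -294.6, 135.0]
tcp_rot: [[0.136, 0.991, -0.006], [0.991, -0.136, 0.013], [0.012, -0.008, -1.0]]
contact_force: [0.1, -0.0, -2.3]
gripper_width: 30.8
```

```bash
python3 plan.py 580 -298.5 70 -7.1 4;python3 -c "
from h import *
save('top','pics/t4.png')"; python3 plan.py 580 -298.5 70 -7.1 4
```

```text
t 8.03 p [ 570.6 -294.6  135. ] jaw -7.8 j6 1.23 w 30.8 F [ 0.1 -0.  -2.3] tilt [-0.006  0.013 -1.   ]
[-0.0006, 0.0024, 0.0162] -0.003
[-0.0007, 0.0024, 0.0162] -0.003
[-0.0007, 0.0024, 0.0162] -0.003
[-0.0007, 0.0024, 0.0162] -0.003
t 8.07 p [ 571.3 -296.4  134.7] jaw -7.9 j6 1.23 w 31.1 F [ 1.8 -1.8 -4.1] tilt [-0.006  0.011 -1.   ]
[-0.0002, 0.0022, 0.0162] -0.003
[-0.0002, 0.0022, 0.0162] -0.003
[-0.0002, 0.0022, 0.0162] -0.003
[-0.0002, 0.0022, 0.0162] -0.003
```

View pics/t4.png

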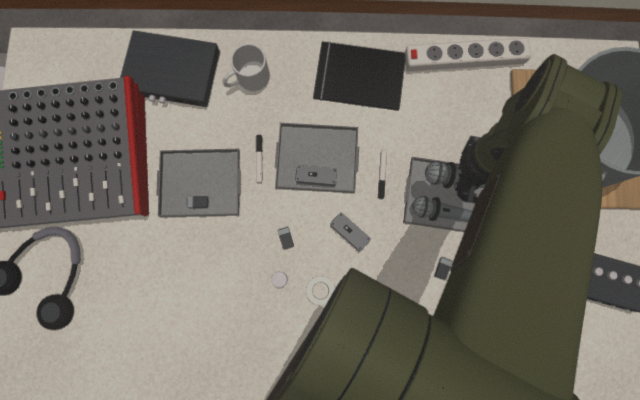

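```bash
python3 -c "
from h import *
save('scene','pics/s4.png')"
```

```text
(no output)
```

View pics/s4.png

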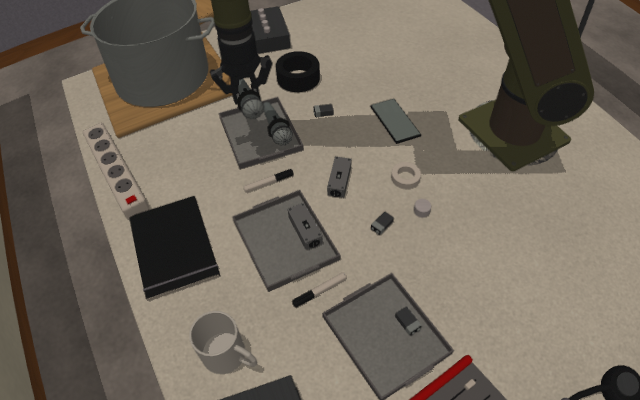

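>>> play_rows([
  [[0.0,-0.001,0.003,0.02,-0.003],[0.0,-0.001,0.003,0.02,-0.003],[0.0,0,0.003,0.02,-0.003],[0.0,0,0,0.01,0],[0.0,0,0,0.002,0]],
])

```text
t: 8.75
ee_pos: [576.1, -292.3, 58.3]
tcp_rot: [[0.126, 0.992, -0.011], [0.992, -0.126, 0.017], [0.015, -0.013, -1.0]]
contact_force: [-0.3, -0.1, -1.7]
gripper_width: 31.2
```

```bash
python3 plan.py 580 -298.5 33.5 -7.1 4;python3 -c "
from h import *
save('top','pics/t5.png');save('scene','pics/s5.png')"; python3 plan.py 580 -298.5 33.5 -7.1 4
```

```text
t 8.75 p [ 576.1 -292.3   58.3] jaw -7.2 j6 1.22 w 31.2 F [-0.3 -0.1 -1.7] tilt [-0.011  0.017 -1.   ]
[-0.0014, 0.0012, 0.0062] -0.001
[-0.0014, 0.0012, 0.0062] -0.001
[-0.0014, 0.0012, 0.0062] -0.001
[-0.0014, 0.0012, 0.0062] -0.001
t 8.85 p [ 576.6 -292.8   59.2] jaw -7.2 j6 1.22 w 30.6 F [-0.4  0.1 -1.8] tilt [-0.01   0.016 -1.   ]
[-0.0013, 0.001, 0.0064] -0.001
[-0.0013, 0.001, 0.0064] -0.001
[-0.0013, 0.001, 0.0064] -0.001
[-0.0013, 0.001, 0.0064] -0.001
```

View pics/t5.png

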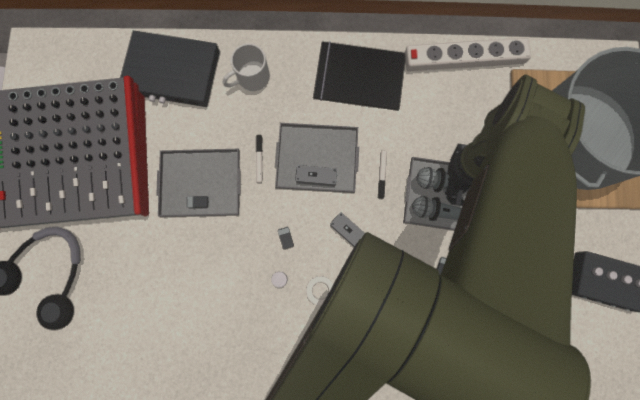

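View pics/s5.png

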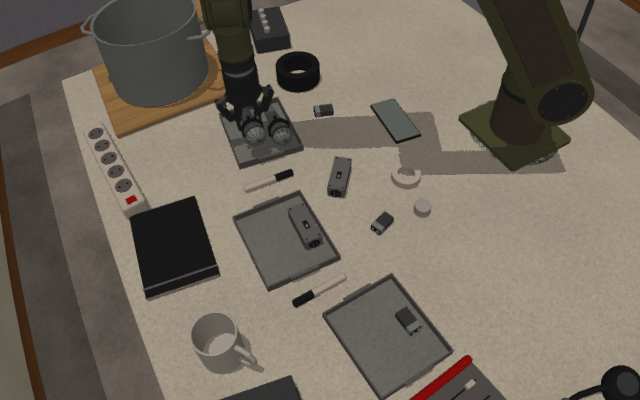

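>>> play_rows([
  [[0.0,-0.002,0.001,0.007,0],[0.0,-0.002,0.001,0.007,0],[0.0,-0.002,0.001,0.006,0],[0.0,-0.001,0,0.003,0],[0.0,0,0,0,0]],
])

```text
t: 9.48
ee_pos: [579.8, -301.1, 36.3]
tcp_rot: [[0.126, 0.992, -0.007], [0.992, -0.126, 0.014], [0.013, -0.009, -1.0]]
contact_force: [-0.6, -0.7, -3.0]
gripper_width: 30.9
```

```bash
python3 plan.py 580 -298.5 32.2 -7.1 4
```

```text
t 9.47 p [ 579.8 -301.1   36.3] jaw -7.3 j6 1.21 w 30.9 F [-0.6 -0.7 -3. ] tilt [-0.007  0.014 -1.   ]
[0.0007, -0.0, 0.001] -0.001
[0.0007, -0.0, 0.001] -0.001
[0.0007, -0.0, 0.001] -0.001
[0.0007, -0.0, 0.001] -0.001
```

>>> play_rows([
  [[0.0,0.001,0,0.002,0],[0.0,0.001,0,0.0015,0],[0.0,0,0,0,0]],
])

```text
t: 9.85
ee_pos: [580.2, -299.0, 32.9]
tcp_rot: [[0.126, 0.992, -0.007], [0.992, -0.126, 0.014], [0.013, -0.008, -1.0]]
contact_force: [1.0, -0.5, -3.0]
gripper_width: 31.0
```

```bash
python3 plan.py 580 -298.5 32.2 -7.1 1;python3 -c "
from h import *
save('scene','pics/s6.png')"
```

```text
t 9.85 p [ 580.2 -299.    32.9] jaw -7.3 j6 1.22 w 31.0 F [ 1.  -0.5 -3. ] tilt [-0.007  0.014 -1.   ]
[0.0004, -0.0003, 0.0007] -0.003
```

View pics/s6.png

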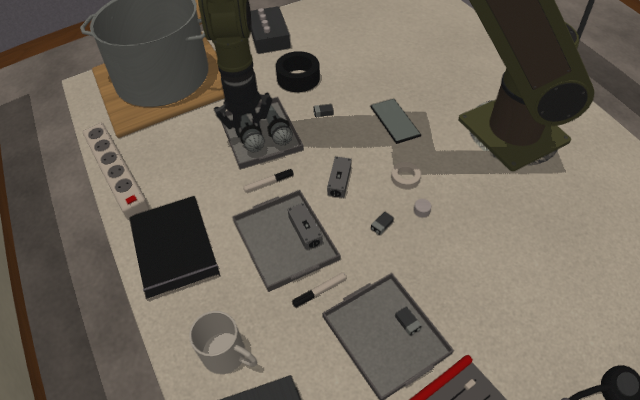

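Still the full weight on the wrist; nearly at the floor. Lower 1 mm at a time until contact.

>>> play_rows([
  [[0.0,0,0,0.001,0],[0.0,0,0,0,0]],
])

```text
t: 10.15
ee_pos: [580.5, -299.1, 32.4]
tcp_rot: [[0.126, 0.992, -0.006], [0.992, -0.126, 0.014], [0.013, -0.008, -1.0]]
contact_force: [0.3, 0.2, -1.8]
gripper_width: 30.9
```

>>> play_rows([
  [[0.0,0,0,0.001,0],[0.0,0,0,0,0]],
])

```text
t: 10.4
ee_pos: [580.5, -299.1, 32.4]
tcp_rot: [[0.126, 0.992, -0.005], [0.992, -0.126, 0.014], [0.013, -0.007, -1.0]]
contact_force: [-0.7, -0.6, -0.1]
gripper_width: 30.8
```

>>> play_rows([
  [[0.034,0,0,0.0,0],[0.038,0,0,0,0],[0.045,0,0,0,0],[0.05,0,0,0,0],[0.05,0,0,0,0]],
])

```text
t: 11.02
ee_pos: [581.6, -299.7, 32.6]
tcp_rot: [[0.126, 0.992, -0.003], [0.992, -0.126, 0.013], [0.012, -0.005, -1.0]]
contact_force: [-0.4, 0.8, 0.2]
gripper_width: 49.5
```

>>> play_rows([
  [[0.05,0,0,-0.005,0],[0.05,0,0,-0.01,0],[0.05,0,0,-0.02,0],[0.05,0,0,-0.03,0],[0.05,0,0,-0.03,0],[0.05,0,0,-0.02,0]],
])

```text
t: 11.78
ee_pos: [581.2, -300.7, 152.4]
tcp_rot: [[0.126, 0.992, -0.005], [0.992, -0.126, 0.013], [0.013, -0.007, -1.0]]
contact_force: [0.0, -0.5, -0.2]
gripper_width: 49.9
```

```bash
python3 plan.py 461.5 -71 120 -40 12;python3 -c "
from h import *
save('scene','pics/s7.png')"
```

```text
t 11.78 p [ 581.2 -300.7  152.4] jaw -7.3 j6 1.22 w 49.9 F [ 0.  -0.5 -0.2] tilt [-0.005  0.013 -1.   ]
[0.0177, -0.0123, 0.0027] 0.048
[0.0171, -0.0131, 0.0027] 0.048
[0.0165, -0.0139, 0.0027] 0.048
[0.0158, -0.0147, 0.0027] 0.048
[0.0151, -0.0154, 0.0027] 0.048
[0.0143, -0.0161, 0.0027] 0.048
[0.0135, -0.0168, 0.0027] 0.048
[0.0127, -0.0174, 0.0027] 0.048
[0.0119, -0.018, 0.0027] 0.048
[0.011, -0.0186, 0.0027] 0.048
[0.0101, -0.0191, 0.0027] 0.048
[0.0092, -0.0195, 0.0027] 0.048
```

View pics/s7.png

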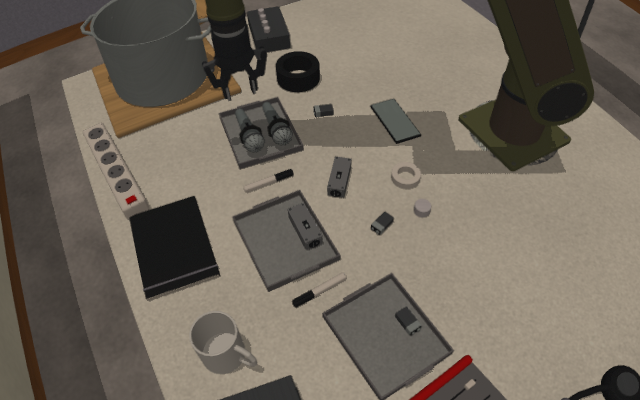

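The mic lies in the tray beside the kept one, balls at (254,140) and (281,130). Next the box.

>>> play_rows([
  [[0.07,0.0265,-0.019,0.004,0.073],[0.08,0.0252,-0.0205,0.004,0.073],[0.085,0.024,-0.022,0.004,0.073],[0.085,0.022,-0.0235,0.004,0.073],[0.085,0.0205,-0.025,0.004,0.073],[0.085,0.0185,-0.0265,0.004,0.073],[0.085,0.0165,-0.0275,0.004,0.073],[0.085,0.0145,-0.029,0.004,0.073]],
])

```text
t: 12.82
ee_pos: [465.9, -65.9, 127.4]
tcp_rot: [[0.67, 0.743, 0.009], [0.743, -0.67, 0.008], [0.012, 0.002, -1.0]]
contact_force: [1.1, 0.9, 0.3]
gripper_width: 85.1
```

```bash
python3 - <<'E'
from fit import *
np.set_printoptions(precision=1,suppress=True)
c=robot.camera('scene'); save('scene','pics/s8.png')
for d in robot.cut_out('scene','box_mid'):
    print(d['confidence'],d['rect'])
    if np.hypot((d['rect'][0]+d['rect'][2])/2-340,(d['rect'][1]+d['rect'][3])/2-177)<20: print(fit(c,boxpts(92,38,0,31),d['region'],(461,-71,.87)))
E
python3 plan.py 461.5 -71 60 -40 4
```

```text
0.81 [328.6, 156.2, 351.2, 195.6]
(array([462.6, -72.3,  51.1]), np.float64(0.9147017002105713))
t 12.97 p [465.3 -65.7 127.2] jaw -41.8 j6 2.15 w 85.0 F [0.4 0.1 0.6] tilt [ 0.008  0.008 -1.   ]
[-0.0016, 0.0002, 0.0168] -0.008
[-0.0016, 0.0002, 0.0168] -0.008
[-0.0016, 0.0002, 0.0168] -0.008
[-0.0016, 0.0001, 0.0168] -0.008
```

View pics/s8.png

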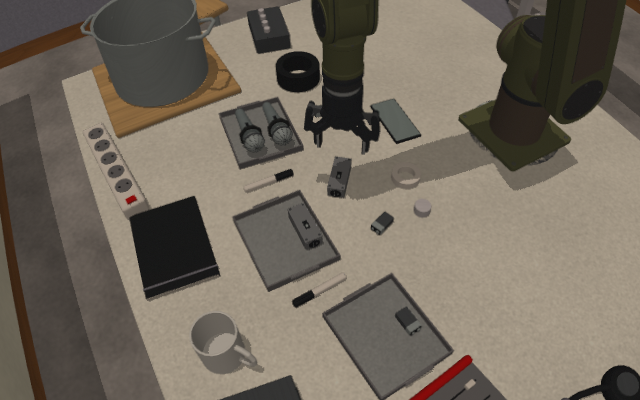

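>>> play_rows([
  [[0.085,-0.0016,0.0002,0.018,-0.008],[0.085,-0.0016,0.0002,0.018,-0.008],[0.085,-0.0016,0.0002,0.018,-0.008],[0.085,-0.0016,0,0.015,-0.008],[0.085,0,0,0.01,0],[0.085,0,0,0.003,0]],
])

```text
t: 13.72
ee_pos: [469.6, -75.2, 45.5]
tcp_rot: [[0.641, 0.767, 0.019], [0.767, -0.641, 0.004], [0.015, 0.012, -1.0]]
contact_force: [-0.6, 0.9, 0.9]
gripper_width: 85.0
```

```bash
python3 plan.py 462 -71 27 -39.5 1;python3 -c "
from h import *
save('scene','pics/s9.png')"
```

```text
t 13.72 p [469.6 -75.2  45.5] jaw -39.9 j6 2.1 w 85.0 F [-0.6  0.9  0.9] tilt [ 0.019  0.004 -1.   ]
[-0.0016, -0.0085, 0.0185] -0.007
```

View pics/s9.png

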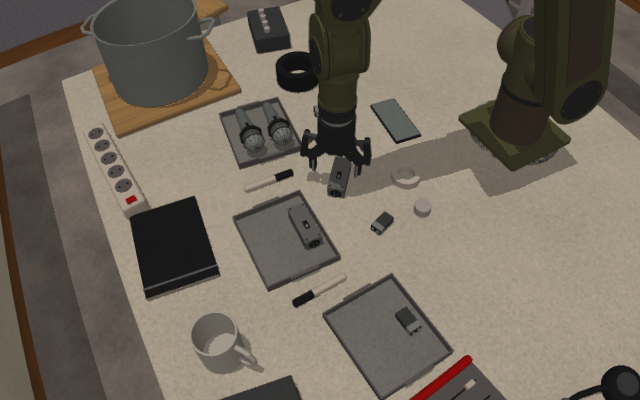

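>>> play_rows([
  [[0.085,-0.001,-0.004,0.005,0],[0.085,-0.001,-0.004,0.006,0],[0.085,0,0,0.004,0],[0.06,0,0,0,0],[0.045,0,0,0,0],[0.045,0,0,0,0]],
])

```text
t: 14.52
ee_pos: [463.1, -71.4, 30.5]
tcp_rot: [[0.641, 0.768, 0.022], [0.768, -0.641, 0.003], [0.016, 0.014, -1.0]]
contact_force: [0.6, 0.5, -0.1]
gripper_width: 45.0
```

```bash
python3 plan.py 462 -71 27 -39.5 1
```

```text
t 14.53 p [463.1 -71.4  30.5] jaw -39.9 j6 2.11 w 45.0 F [ 0.6  0.5 -0.1] tilt [ 0.022  0.003 -1.   ]
[-0.0005, -0.0011, 0.0035] -0.006
```

>>> play_rows([
  [[0.045,0,-0.001,0.002,0],[0.0,0,0,0,0],[0.0,0,0,0,0],[0.0,0,0,0,0],[0.0,0,0,0,0]],
], force=60)

```text
t: 15.15
ee_pos: [462.8, -70.8, 28.8]
tcp_rot: [[0.641, 0.767, 0.022], [0.768, -0.641, 0.003], [0.017, 0.015, -1.0]]
contact_force: [0.3, -0.7, 0.2]
gripper_width: 36.9
```

>>> play_rows([
  [[0.0,0,0,-0.005,0],[0.0,0,0,-0.015,0],[0.0,0,0,-0.025,0],[0.0,0,0,-0.03,0],[0.0,0,0,-0.02,0]],
])

```text
t: 15.78
ee_pos: [457.0, -70.6, 124.2]
tcp_rot: [[0.641, 0.768, 0.014], [0.768, -0.641, 0.004], [0.012, 0.008, -1.0]]
contact_force: [0.4, 0.0, -2.6]
gripper_width: 36.9
```

```bash
python3 plan.py 663.7 8.5 120 -1.5 8
```

```text
t 15.78 p [457.  -70.6 124.2] jaw -39.9 j6 2.11 w 36.9 F [ 0.4  0.  -2.6] tilt [ 0.014  0.004 -1.   ]
[0.0241, 0.0135, 0.0005] -0.084
[0.0229, 0.0155, 0.0005] -0.084
[0.0216, 0.0173, 0.0005] -0.084
[0.02, 0.0191, 0.0005] -0.084
[0.0184, 0.0207, 0.0005] -0.084
[0.0166, 0.0221, 0.0005] -0.084
[0.0147, 0.0234, 0.0005] -0.084
[0.0127, 0.0246, 0.0005] -0.084
```

>>> play_rows([
  [[0.0,0.0241,0.0135,0,-0.084],[0.0,0.0229,0.0155,0,-0.084],[0.0,0.0216,0.0173,0,-0.084],[0.0,0.02,0.0191,0,-0.084],[0.0,0.0184,0.0207,0,-0.084],[0.0,0.0166,0.0221,0,-0.084],[0.0,0.0147,0.0234,0,-0.084],[0.0,0.0127,0.0246,0,-0.084]],
])

```text
t: 16.77
ee_pos: [663.9, 12.1, 127.8]
tcp_rot: [[0.004, 1.0, 0.008], [1.0, -0.004, 0.003], [0.003, 0.008, -1.0]]
contact_force: [-0.8, -0.4, -3.1]
gripper_width: 36.7
```

```bash
python3 plan.py 663.7 8.5 60 -1.5 4; python3 -c "
from h import *
save('scene','pics/s10.png')"; python3 plan.py 663.7 8.5 60 -1.5 4
```

```text
t 16.77 p [663.9  12.1 127.8] jaw -0.2 j6 1.59 w 36.7 F [-0.8 -0.4 -3.1] tilt [ 0.008  0.003 -1.   ]
[-0.0009, -0.0, 0.017] 0.006
[-0.0009, -0.0, 0.017] 0.006
[-0.0009, -0.0, 0.017] 0.006
[-0.0009, -0.0, 0.017] 0.006
t 16.82 p [668.   13.7 127.8] jaw -0.0 j6 1.59 w 37.1 F [ 6.9  2.  -2.6] tilt [ 0.013  0.005 -1.   ]
[-0.0013, -0.0011, 0.017] 0.006
[-0.0013, -0.0011, 0.017] 0.006
[-0.0013, -0.0011, 0.017] 0.006
[-0.0013, -0.001, 0.017] 0.006
```

View pics/s10.png

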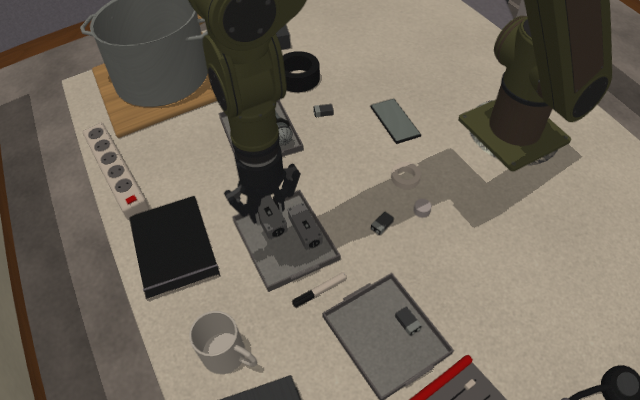

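>>> play_rows([
  [[0.0,-0.0013,-0.001,0.02,0.006],[0.0,-0.0013,-0.001,0.02,0.006],[0.0,-0.001,-0.001,0.02,0.006],[0.0,-0.001,-0.001,0.014,0.006],[0.0,0,0,0.003,0],[0.0,0,0,0.0,0]],
])

```text
t: 17.58
ee_pos: [664.4, 9.9, 47.3]
tcp_rot: [[0.025, 1.0, 0.01], [1.0, -0.025, 0.005], [0.005, 0.01, -1.0]]
contact_force: [0.2, 0.2, -2.7]
gripper_width: 37.2
```

```bash
python3 plan.py 663.7 8.5 33 -1.5 3
```

```text
t 17.57 p [664.4   9.9  47.3] jaw -1.4 j6 1.61 w 37.2 F [ 0.2  0.2 -2.7] tilt [ 0.01   0.005 -1.   ]
[-0.0005, -0.0002, 0.0048] 0.0
[-0.0005, -0.0002, 0.0048] 0.0
[-0.0005, -0.0002, 0.0048] 0.0
```

>>> play_rows([
  [[0.0,-0.0005,0,0.005,0],[0.0,-0.0005,0,0.005,0],[0.0,-0.0005,0,0.0035,0],[0.0,0,0,0,0],[0.0,0,0,0,0]],
])

```text
t: 18.2
ee_pos: [666.1, 8.4, 35.0]
tcp_rot: [[0.025, 1.0, 0.014], [1.0, -0.025, 0.005], [0.005, 0.014, -1.0]]
contact_force: [0.4, 1.3, -2.2]
gripper_width: 37.4
```

>>> play_rows([
  [[0.0,0,0,0.001,0],[0.0,0,0,0,0]],
])

```text
t: 18.45
ee_pos: [666.3, 8.4, 34.2]
tcp_rot: [[0.025, 1.0, 0.014], [1.0, -0.025, 0.005], [0.005, 0.014, -1.0]]
contact_force: [0.6, -0.7, -1.9]
gripper_width: 36.8
```

>>> play_rows([
  [[0.0,0,0,0.001,0],[0.0,0,0,0,0]],
])

```text
t: 18.7
ee_pos: [666.3, 8.5, 33.2]
tcp_rot: [[0.025, 1.0, 0.015], [1.0, -0.025, 0.005], [0.005, 0.014, -1.0]]
contact_force: [0.6, 0.1, -2.5]
gripper_width: 37.0
```

>>> play_rows([
  [[0.0,0,0,0.001,0],[0.0,0,0,0,0]],
])

```text
t: 18.95
ee_pos: [666.5, 8.5, 32.3]
tcp_rot: [[0.025, 1.0, 0.015], [1.0, -0.025, 0.005], [0.005, 0.015, -1.0]]
contact_force: [-0.6, 0.2, -2.1]
gripper_width: 37.1
```

>>> play_rows([
  [[0.0,0,0,0.0007,0],[0.0,0,0,0,0]],
])

```text
t: 19.2
ee_pos: [666.5, 8.5, 32.2]
tcp_rot: [[0.025, 1.0, 0.015], [1.0, -0.025, 0.005], [0.005, 0.015, -1.0]]
contact_force: [0.1, 0.5, -1.4]
gripper_width: 36.8
```

```bash
python3 plan.py 663.7 8.5 33 -1.5 1
```

```text
t 19.2 p [666.5   8.5  32.2] jaw -1.4 j6 1.61 w 36.8 F [ 0.1  0.5 -1.4] tilt [ 0.015  0.005 -1.   ]
[-0.0, -0.0028, -0.0008] 0.001
```

>>> play_rows([
  [[0.0,0,0,0.0007,0],[0.039,0,0,0,0],[0.042,0,0,0,0],[0.048,0,0,0,0],[0.048,0,0,0,0]],
])

```text
t: 19.82
ee_pos: [667.6, 8.5, 32.1]
tcp_rot: [[0.025, 1.0, 0.017], [1.0, -0.025, 0.005], [0.005, 0.017, -1.0]]
contact_force: [0.3, -0.0, 0.2]
gripper_width: 48.1
```

>>> play_rows([
  [[0.048,0,0,-0.005,0],[0.048,0,0,-0.01,0],[0.048,0,0,-0.02,0],[0.048,0,0,-0.03,0],[0.048,0,0,-0.03,0]],
])

```text
t: 20.45
ee_pos: [664.2, 8.0, 129.2]
tcp_rot: [[0.025, 1.0, 0.013], [1.0, -0.025, 0.005], [0.005, 0.013, -1.0]]
contact_force: [0.3, -0.6, -0.1]
gripper_width: 48.0
```

```bash
python3 plan.py 445 76.5 100 -72 8;python3 -c "
from h import *
save('scene','pics/s11.png')"
```

```text
t 20.45 p [664.2   8.  129.2] jaw -1.4 j6 1.61 w 48.0 F [ 0.3 -0.6 -0.1] tilt [ 0.013  0.005 -1.   ]
[0.0079, -0.0276, 0.0036] 0.154
[0.0035, -0.0285, 0.0036] 0.154
[-0.0009, -0.0287, 0.0036] 0.154
[-0.0053, -0.0282, 0.0036] 0.154
[-0.0095, -0.0271, 0.0036] 0.154
[-0.0136, -0.0253, 0.0036] 0.154
[-0.0173, -0.0229, 0.0036] 0.154
[-0.0206, -0.02, 0.0036] 0.154
```

View pics/s11.png

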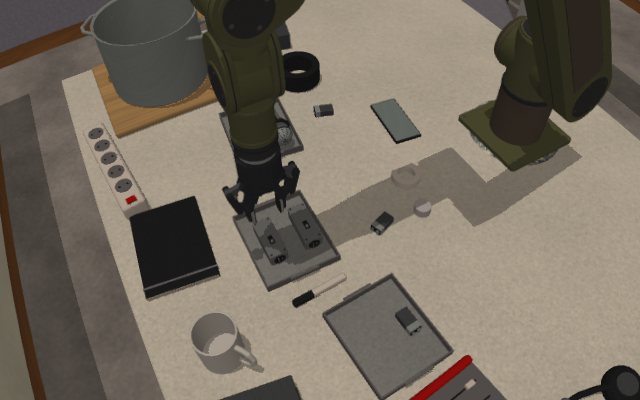

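The box lies flat at (270,243) beside the kept one at (305,228). I'll refine both loose batteries, then move on.

```bash
python3 - <<'E'
from fit import *
np.set_printoptions(precision=1,suppress=True)
P=boxpts(48,26,0,17)
for n in ('scene','top'):
    c=robot.camera(n)
    for g in ((445,78,.31),(382,-285,-.38)):
        e=proj(c,[g[0],g[1],8])
        for q in ('battery_a_mid',):
            for d in robot.cut_out(n,q):
                r=d['rect']
                if np.hypot((r[0]+r[2])/2-e[0],(r[1]+r[3])/2-e[1])<15: print(n,g,round(d['confidence'],2),d['region'].sum(),mask(c,P,g).sum().round(),*fit(c,P,d['region'],g)); break
E
python3 plan.py 445 76.5 100 108 12
```

```text
scene (445, 78, 0.31) 0.67 322 359.0 [445.8  76.   20. ] 0.9011319279670715
t 20.8 p [663.2   8.1 126.3] jaw -1.4 j6 1.61 w 47.8 F [-0.4  0.4 -0.1] tilt [ 0.01   0.005 -1.   ]
[0.0052, -0.0183, 0.0022] -0.159
[0.0081, -0.0173, 0.0022] -0.159
[0.0107, -0.0158, 0.0022] -0.159
[0.0131, -0.0139, 0.0022] -0.159
[0.0151, -0.0116, 0.0022] -0.159
[0.0168, -0.0091, 0.0022] -0.159
[0.018, -0.0063, 0.0022] -0.159
[0.0188, -0.0034, 0.0022] -0.159
[0.0191, -0.0004, 0.0022] -0.159
[0.0189, 0.0027, 0.0022] -0.159
[0.0182, 0.0056, 0.0022] -0.159
[0.0171, 0.0084, 0.0022] -0.159
```

>>> play_rows([
  [[0.05,0.0052,-0.0183,0.0022,-0.159],[0.06,0.0081,-0.0173,0.0022,-0.159],[0.07,0.0107,-0.0158,0.0022,-0.159],[0.07,0.0131,-0.0139,0.0022,-0.159],[0.07,0.0151,-0.0116,0.0022,-0.159],[0.07,0.0168,-0.0091,0.0022,-0.159],[0.07,0.018,-0.0063,0.0022,-0.159],[0.07,0.0188,-0.0034,0.0022,-0.159]],
])

```text
t: 21.8
ee_pos: [506.6, 51.6, 97.3]
tcp_rot: [[-0.96, 0.279, -0.008], [0.279, 0.96, 0.004], [0.009, 0.001, -1.0]]
contact_force: [0.2, 0.2, 0.5]
gripper_width: 70.2
```

```bash
python3 plan.py 445 77 90 109 5
```

```text
t 21.8 p [506.6  51.6  97.3] jaw 73.8 j6 0.38 w 70.2 F [0.2 0.2 0.5] tilt [-0.008  0.004 -1.   ]
[0.0132, 0.0014, 0.0015] -0.123
[0.013, 0.003, 0.0015] -0.123
[0.0125, 0.0046, 0.0015] -0.123
[0.0118, 0.0061, 0.0015] -0.123
[0.011, 0.0075, 0.0015] -0.123
```

>>> play_rows([
  [[0.07,0.0132,0.0014,0.001,-0.123],[0.07,0.013,0.003,0.001,-0.123],[0.07,0.0125,0.0046,0.001,-0.123],[0.07,0.0118,0.0061,0.001,-0.123],[0.07,0.011,0.0075,0.001,-0.123],[0.07,0,0,0,0]],
])

```text
t: 22.55
ee_pos: [434.8, 76.3, 86.7]
tcp_rot: [[-0.938, -0.346, -0.024], [-0.346, 0.938, 0.001], [0.022, 0.01, -1.0]]
contact_force: [0.1, 0.4, 0.2]
gripper_width: 70.1
```

```bash
python3 plan.py 445 77 27 109 5; python3 -c "
from h import *
save('scene','pics/s12.png')"
```

```text
t 22.55 p [434.8  76.3  86.7] jaw 110.2 j6 -0.18 w 70.1 F [0.1 0.4 0.2] tilt [-0.024  0.001 -1.   ]
[-0.002, -0.0006, 0.0119] 0.004
[-0.002, -0.0006, 0.0119] 0.004
[-0.002, -0.0006, 0.0119] 0.004
[-0.002, -0.0006, 0.0119] 0.004
[-0.002, -0.0005, 0.0119] 0.004
```

View pics/s12.png

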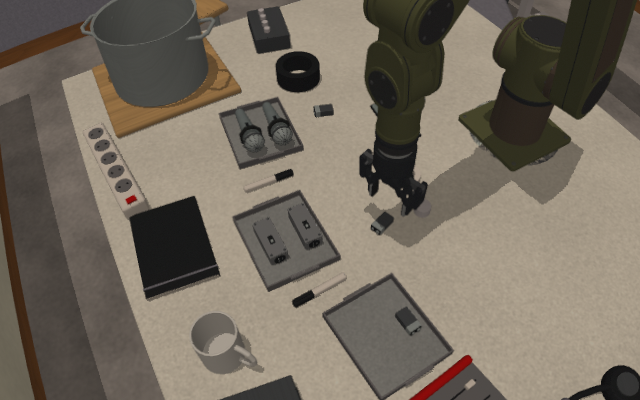

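>>> play_rows([
  [[0.07,-0.003,-0.0006,0.012,0.004],[0.07,-0.003,-0.0006,0.012,0.004],[0.07,-0.003,-0.0006,0.012,0.004],[0.07,-0.002,-0.0006,0.01,0.004],[0.07,0,0,0,0],[0.07,0,0,0,0]],
])

```text
t: 23.35
ee_pos: [448.2, 77.4, 36.1]
tcp_rot: [[-0.946, -0.325, -0.023], [-0.325, 0.946, 0.001], [0.021, 0.009, -1.0]]
contact_force: [0.6, -0.8, -0.3]
gripper_width: 69.9
```

```bash
python3 plan.py 445 77 27 109 3; python3 -c "
from h import *
save('scene','pics/s13.png')"
```

```text
t 23.35 p [448.2  77.4  36.1] jaw 108.9 j6 -0.16 w 69.9 F [ 0.6 -0.8 -0.3] tilt [-0.023  0.001 -1.   ]
[0.001, 0.0002, 0.003] -0.0
[0.001, 0.0002, 0.003] -0.0
[0.001, 0.0002, 0.003] -0.0
```

View pics/s13.png

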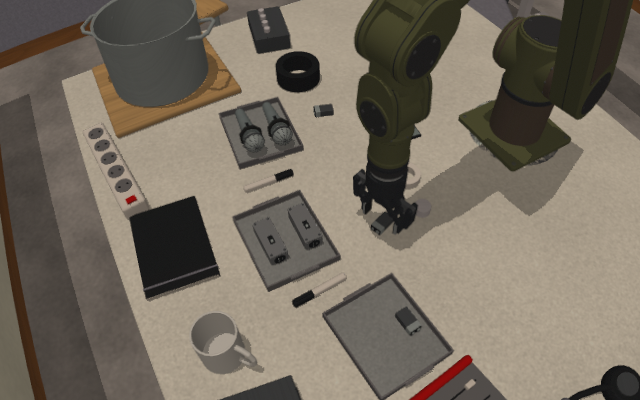

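>>> play_rows([
  [[0.05,0.001,0,0.002,0],[0.036,0.001,0,0.002,0],[0.036,0,0,0.001,0],[0.036,0,0,0.001,0],[0.036,0,0,0,0]],
])

```text
t: 24.02
ee_pos: [446.5, 76.9, 30.8]
tcp_rot: [[-0.946, -0.325, -0.021], [-0.325, 0.946, 0.002], [0.019, 0.008, -1.0]]
contact_force: [1.5, -0.0, -0.0]
gripper_width: 36.1
```

```bash
python3 plan.py 445 77 27 109 1
```

```text
t 24.02 p [446.5  76.9  30.8] jaw 108.9 j6 -0.16 w 36.1 F [ 1.5 -0.  -0. ] tilt [-0.021  0.002 -1.   ]
[0.0014, 0.0006, 0.0038] -0.001
```

>>> play_rows([
  [[0.036,0.001,0,0.0015,0],[0.036,0,0,0.001,0],[0.0,0,0,0,0],[0.0,0,0,0,0],[0.0,0,0,0,0],[0.0,0,0,0,0]],
], force=40)

```text
t: 24.78
ee_pos: [445.7, 76.6, 28.4]
tcp_rot: [[-0.946, -0.325, -0.02], [-0.325, 0.946, 0.002], [0.019, 0.008, -1.0]]
contact_force: [0.4, 0.3, -0.2]
gripper_width: 24.7
```

>>> play_rows([
  [[0.0,0,0,-0.005,0],[0.0,0,0,-0.015,0],[0.0,0,0,-0.025,0],[0.0,0,0,-0.025,0],[0.0,0,0,0,0]],
])

```text
t: 25.4
ee_pos: [446.6, 76.3, 100.6]
tcp_rot: [[-0.946, -0.325, -0.022], [-0.325, 0.946, 0.001], [0.02, 0.008, -1.0]]
contact_force: [0.4, 1.2, -0.1]
gripper_width: 24.6
```

```bash
python3 plan.py 595.5 327.5 110 182.3 12; python3 -c "
from h import *
save('scene','pics/s14.png')"
```

```text
t 25.4 p [446.6  76.3 100.6] jaw 108.9 j6 -0.16 w 24.6 F [ 0.4  1.2 -0.1] tilt [-0.022  0.001 -1.   ]
[-0.0185, 0.0158, -0.0008] -0.107
[-0.0201, 0.0137, -0.0008] -0.107
[-0.0215, 0.0115, -0.0008] -0.107
[-0.0226, 0.0091, -0.0008] -0.107
[-0.0234, 0.0067, -0.0008] -0.107
[-0.024, 0.0042, -0.0008] -0.107
[-0.0243, 0.0016, -0.0008] -0.107
[-0.0243, -0.001, -0.0008] -0.107
[-0.0241, -0.0036, -0.0008] -0.107
[-0.0235, -0.0061, -0.0008] -0.107
[-0.0228, -0.0086, -0.0008] -0.107
[-0.0217, -0.011, -0.0008] -0.107
```

View pics/s14.png

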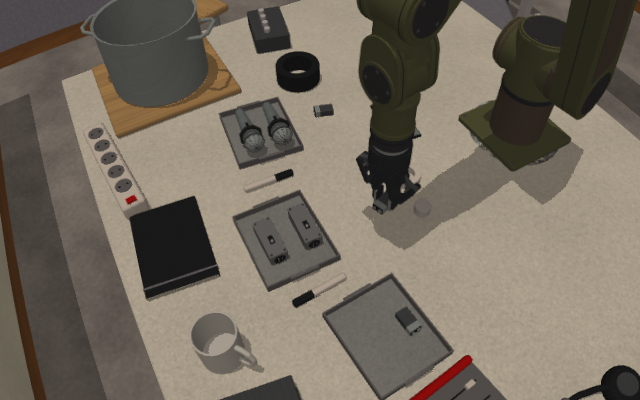

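>>> play_rows([
  [[0.0,-0.0185,0.015,-0.0008,-0.107],[0.0,-0.02,0.013,-0.0008,-0.107],[0.0,-0.0205,0.011,-0.0008,-0.107],[0.0,-0.0215,0.009,-0.0008,-0.107],[0.0,-0.0225,0.0067,-0.0008,-0.107],[0.0,-0.023,0.0042,-0.0008,-0.107],[0.0,-0.0235,0.0016,-0.0008,-0.107],[0.0,-0.0235,-0.001,-0.0008,-0.107]],
])

```text
t: 26.45
ee_pos: [534.1, 240.0, 91.5]
tcp_rot: [[-0.35, -0.936, -0.042], [-0.936, 0.351, -0.006], [0.02, 0.038, -0.999]]
contact_force: [0.2, -0.8, 0.8]
gripper_width: 25.1
```

```bash
python3 plan.py 596 317.5 100 182.3 4
```

```text
t 26.45 p [534.1 240.   91.5] jaw 159.4 j6 -0.8 w 25.1 F [ 0.2 -0.8  0.8] tilt [-0.042 -0.006 -0.999]
[-0.0236, -0.0077, -0.0021] -0.1
[-0.0227, -0.01, -0.0021] -0.1
[-0.0216, -0.0122, -0.0021] -0.1
[-0.0203, -0.0143, -0.0021] -0.1
```

>>> play_rows([
  [[0.0,-0.0236,-0.0077,-0.004,-0.1],[0.0,-0.0227,-0.01,-0.004,-0.1],[0.0,-0.0216,-0.0122,-0.004,-0.1],[0.0,-0.0203,-0.0143,-0.004,-0.1],[0.0,0,0,0,0],[0.0,0,0,0,0]],
])

```text
t: 27.2
ee_pos: [592.7, 319.0, 92.8]
tcp_rot: [[0.055, -0.997, -0.057], [-0.998, -0.055, -0.014], [0.011, 0.058, -0.998]]
contact_force: [-1.2, 0.6, 0.3]
gripper_width: 25.1
```

```bash
python3 plan.py 596 317.5 32 182.3 4;  python3 -c "
from h import *
save('scene','pics/s15.png');save('top','pics/t15.png')"
```

```text
t 27.2 p [592.7 319.   92.8] jaw -176.9 j6 -1.14 w 25.1 F [-1.2  0.6  0.3] tilt [-0.057 -0.014 -0.998]
[0.0004, -0.0008, 0.0152] 0.004
[0.0004, -0.0008, 0.0152] 0.004
[0.0004, -0.0008, 0.0152] 0.004
[0.0004, -0.0008, 0.0152] 0.004
```

View pics/s15.png

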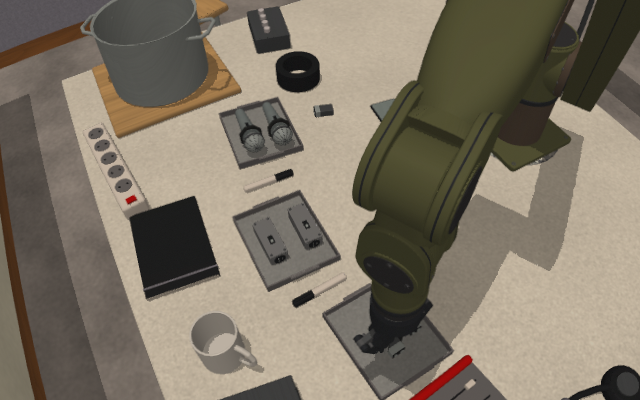

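View pics/t15.png

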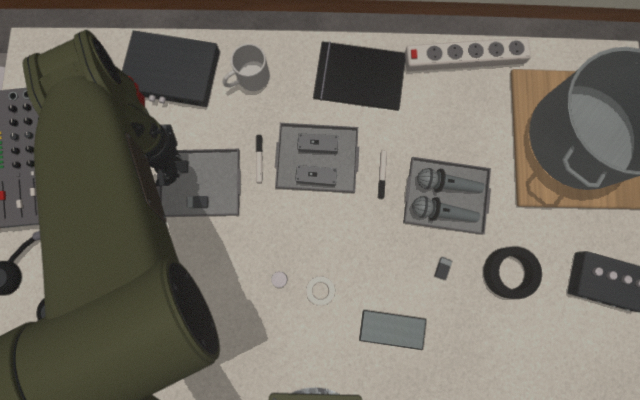

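>>> play_rows([
  [[0.0,0.0003,-0.0018,0.013,0.004],[0.0,0.0003,-0.0018,0.013,0.004],[0.0,0.0003,-0.0018,0.013,0.004],[0.0,0,-0.001,0.01,0.004],[0.0,0,0,0,0],[0.0,0,0,0,0]],
])

```text
t: 28.05
ee_pos: [595.1, 315.5, 39.5]
tcp_rot: [[0.036, -0.998, -0.059], [-0.999, -0.035, -0.015], [0.013, 0.06, -0.998]]
contact_force: [-0.9, 0.5, -0.4]
gripper_width: 25.0
```

```bash
python3 plan.py 597 317.5 33 182.3 3
```

```text
t 28.05 p [595.1 315.5  39.5] jaw -178.0 j6 -1.13 w 25.0 F [-0.9  0.5 -0.4] tilt [-0.059 -0.015 -0.998]
[-0.0006, -0.0007, 0.0022] -0.002
[-0.0006, -0.0007, 0.0022] -0.002
[-0.0006, -0.0007, 0.0022] -0.002
```

>>> play_rows([
  [[0.0,-0.0006,-0.001,0.0022,0],[0.0,-0.0006,-0.001,0.0022,0],[0.0,0,0,0.001,0],[0.0,0,0,0,0]],
])

```text
t: 28.55
ee_pos: [597.8, 317.4, 35.0]
tcp_rot: [[0.036, -0.998, -0.057], [-0.999, -0.036, -0.014], [0.012, 0.057, -0.998]]
contact_force: [-0.4, 0.1, -0.5]
gripper_width: 24.9
```

>>> play_rows([
  [[0.0,0,0,0.001,0],[0.0,0,0,0,0]],
])

```text
t: 28.8
ee_pos: [597.8, 317.5, 34.1]
tcp_rot: [[0.036, -0.998, -0.057], [-0.999, -0.036, -0.013], [0.011, 0.057, -0.998]]
contact_force: [-0.1, 0.7, -1.4]
gripper_width: 25.3
```

>>> play_rows([
  [[0.0,0,0,0.001,0],[0.0,0,0,0,0]],
])

```text
t: 29.05
ee_pos: [597.7, 317.4, 33.0]
tcp_rot: [[0.036, -0.998, -0.057], [-0.999, -0.036, -0.013], [0.011, 0.057, -0.998]]
contact_force: [1.2, -0.8, -0.2]
gripper_width: 24.9
```

>>> play_rows([
  [[0.0,0,0,0.001,0],[0.0,0,0,0,0]],
])

```text
t: 29.3
ee_pos: [597.7, 317.5, 32.2]
tcp_rot: [[0.036, -0.998, -0.056], [-0.999, -0.036, -0.013], [0.011, 0.057, -0.998]]
contact_force: [-0.7, -0.4, 0.3]
gripper_width: 25.2
```

>>> play_rows([
  [[0.0,0,0,0.0005,0],[0.0,0,0,0,0]],
])

```text
t: 29.55
ee_pos: [597.7, 317.5, 32.1]
tcp_rot: [[0.036, -0.998, -0.056], [-0.999, -0.036, -0.013], [0.011, 0.057, -0.998]]
contact_force: [0.0, 0.6, 0.8]
gripper_width: 24.9
```

>>> play_rows([
  [[0.027,0,0,0.0004,0],[0.03,0,0,0,0],[0.034,0,0,0,0],[0.04,0,0,0,0],[0.04,0,0,0,0]],
])

```text
t: 30.18
ee_pos: [597.7, 317.5, 31.2]
tcp_rot: [[0.036, -0.998, -0.056], [-0.999, -0.036, -0.013], [0.011, 0.057, -0.998]]
contact_force: [0.3, -1.2, 0.1]
gripper_width: 40.4
```

>>> play_rows([
  [[0.04,0,0,-0.005,0],[0.04,0,0,-0.01,0],[0.04,0,0,-0.02,0],[0.04,0,0,-0.03,0],[0.04,0,0,-0.03,0],[0.04,0,0,0,0]],
])

```text
t: 30.92
ee_pos: [603.9, 319.1, 132.1]
tcp_rot: [[0.036, -0.998, -0.054], [-0.999, -0.036, -0.012], [0.01, 0.055, -0.998]]
contact_force: [-0.7, -0.5, -0.4]
gripper_width: 40.2
```

```bash
python3 plan.py 382 -285.5 120 68 16;  python3 -c "
from h import *
save('scene','pics/s16.png')"
```

```text
t 30.93 p [603.9 319.1 132.1] jaw -178.0 j6 -1.13 w 40.2 F [-0.7 -0.5 -0.4] tilt [-0.054 -0.012 -0.998]
[0.0373, 0.0152, 0.0008] 0.124
[0.0389, 0.0105, 0.0008] 0.124
[0.0399, 0.0056, 0.0008] 0.124
[0.0402, 0.0006, 0.0008] 0.124
[0.04, -0.0044, 0.0008] 0.124
[0.0391, -0.0094, 0.0008] 0.124
[0.0377, -0.0141, 0.0008] 0.124
[0.0356, -0.0187, 0.0008] 0.124
[0.033, -0.023, 0.0008] 0.124
[0.0299, -0.0269, 0.0008] 0.124
[0.0264, -0.0304, 0.0008] 0.124
[0.0224, -0.0334, 0.0008] 0.124
[0.0181, -0.036, 0.0008] 0.124
[0.0135, -0.0379, 0.0008] 0.124
[0.0087, -0.0393, 0.0008] 0.124
[0.0037, -0.0401, 0.0008] 0.124
```

View pics/s16.png

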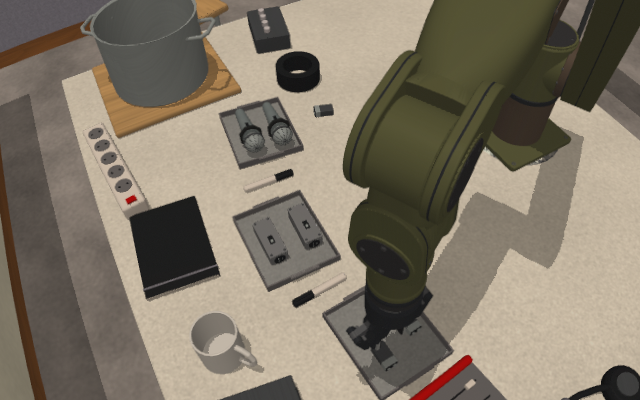

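Battery A lies on the tray floor at about (385,355). Next, battery B.

>>> play_rows([
  [[0.05,0.0373,0.0152,0,0.124],[0.06,0.0389,0.0105,0,0.124],[0.07,0.0399,0.0056,0,0.124],[0.07,0.0402,0.0006,0,0.124],[0.07,0.04,-0.0044,0,0.124],[0.07,0.0391,-0.0094,0,0.124],[0.07,0.0377,-0.0141,0,0.124],[0.07,0.0356,-0.0187,0,0.124]],
])

```text
t: 31.98
ee_pos: [479.8, 10.1, 132.8]
tcp_rot: [[-0.83, -0.553, -0.069], [-0.553, 0.833, -0.017], [0.067, 0.024, -0.997]]
contact_force: [0.9, -0.3, 0.2]
gripper_width: 69.9
```

```bash
python3 plan.py 382 -285.5 110 69.5 8;  python3 - <<'E'
from fit import *
np.set_printoptions(precision=1,suppress=True)
P=boxpts(48,26,0,17)
for n in ('scene','top'):
    c=save(n,'pics/%s17.png'%n)
    g=(382,-285,-.37)
    e=proj(c,[g[0],g[1],8])
    for d in robot.cut_out(n,'battery_b_mid'):
                r=d['rect']
                if np.hypot((r[0]+r[2])/2-e[0],(r[1]+r[3])/2-e[1])<15: print(n,round(d['confidence'],2),*fit(c,P,d['region'],g)); break
E
```

```text
t 31.98 p [479.8  10.1 132.8] jaw 123.6 j6 -0.56 w 69.9 F [ 0.9 -0.3  0.2] tilt [-0.069 -0.017 -0.997]
[0.0306, -0.024, 0.0029] 0.118
[0.0276, -0.0275, 0.0029] 0.118
[0.0242, -0.0305, 0.0029] 0.118
[0.0204, -0.0331, 0.0029] 0.118
[0.0164, -0.0353, 0.0029] 0.118
[0.0121, -0.037, 0.0029] 0.118
[0.0076, -0.0382, 0.0029] 0.118
[0.0031, -0.0388, 0.0029] 0.118
scene 0.53 [ 387.7 -289.4  -21.9] 0.7811136841773987
top 0.63 [ 383.5 -284.3  -19.6] 0.8765484690666199
```

View pics/scene17.png

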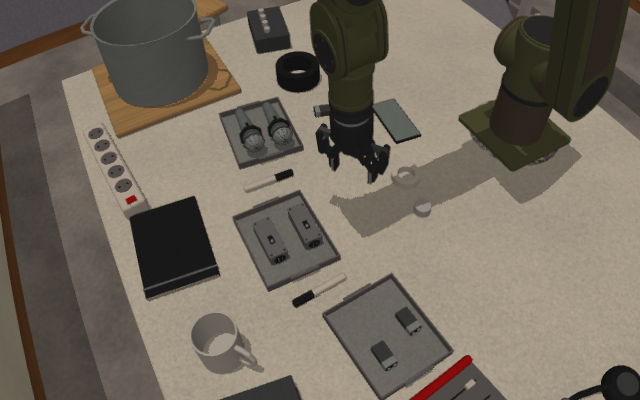

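Battery A is flat at (385,355) beside the kept one at (408,320). The tool tilt has drifted to about 4°, so I'll continue more slowly.

>>> play_rows([
  [[0.07,0.0153,-0.012,0.0,0.059],[0.07,0.0146,-0.0129,0.0,0.059],[0.07,0.0138,-0.0137,0.0,0.059],[0.07,0.013,-0.0145,0.0,0.059],[0.07,0.0121,-0.0153,0.0,0.059],[0.07,0.0112,-0.016,0,0.059],[0.07,0.0102,-0.0166,0.0,0.059],[0.07,0.0092,-0.0172,0.0,0.059]],
])

```text
t: 33.17
ee_pos: [433.6, -137.4, 136.7]
tcp_rot: [[-0.991, -0.111, -0.068], [-0.11, 0.994, -0.015], [0.069, -0.007, -0.998]]
contact_force: [0.6, 0.3, -0.9]
gripper_width: 70.2
```

```bash
python3 plan.py 383 -286 110 69.5 8
```

```text
t 33.17 p [ 433.6 -137.4  136.7] jaw 96.4 j6 -0.4 w 70.2 F [ 0.6  0.3 -0.9] tilt [-0.068 -0.015 -0.998]
[0.0084, -0.0178, 0.0033] 0.059
[0.0073, -0.0182, 0.0033] 0.059
[0.0062, -0.0186, 0.0033] 0.059
[0.0051, -0.0189, 0.0033] 0.059
[0.004, -0.0192, 0.0033] 0.059
[0.0029, -0.0194, 0.0033] 0.059
[0.0017, -0.0195, 0.0033] 0.059
[0.0006, -0.0196, 0.0033] 0.059
```

>>> play_rows([
  [[0.07,0.0084,-0.0178,0,0.059],[0.07,0.0073,-0.0182,0,0.059],[0.07,0.0062,-0.0186,0,0.059],[0.07,0.0051,-0.0189,0,0.059],[0.07,0.004,-0.0192,0,0.059],[0.07,0.0029,-0.0194,0,0.059],[0.07,0.0017,-0.0195,0,0.059],[0.07,0.0006,-0.0196,0,0.059]],
])

```text
t: 34.17
ee_pos: [382.8, -289.3, 140.8]
tcp_rot: [[-0.929, 0.365, -0.067], [0.366, 0.93, -0.013], [0.057, -0.037, -0.998]]
contact_force: [0.3, 0.4, 0.1]
gripper_width: 70.1
```

>>> play_rows([
  [[0.07,0,0,-0.01,0],[0.07,0,0,-0.01,0],[0.07,0,0,-0.01,0],[0.07,0,0,-0.01,0],[0.07,0,0,-0.01,0],[0.07,0,0,0,0]],
])

```text
t: 34.92
ee_pos: [387.9, -287.7, 194.6]
tcp_rot: [[-0.93, 0.362, -0.064], [0.364, 0.931, -0.013], [0.055, -0.036, -0.998]]
contact_force: [0.4, 0.1, -0.1]
gripper_width: 70.0
```

>>> play_rows([
  [[0.07,0,0,0.04,0],[0.07,0,0,0.04,0],[0.07,0,0,0.0,0]],
])

```text
t: 35.3
ee_pos: [383.6, -289.1, 113.9]
tcp_rot: [[-0.93, 0.362, -0.062], [0.363, 0.932, -0.015], [0.053, -0.036, -0.998]]
contact_force: [-0.5, -0.2, 0.5]
gripper_width: 69.8
```

```bash
python3 plan.py 383 -286 90 69.5 4
```

```text
t 35.3 p [ 383.6 -289.1  113.9] jaw 68.8 j6 -0.24 w 69.8 F [-0.5 -0.2  0.5] tilt [-0.062 -0.015 -0.998]
[0.0004, 0.0007, 0.006] -0.003
[0.0004, 0.0007, 0.006] -0.003
[0.0004, 0.0007, 0.006] -0.003
[0.0004, 0.0007, 0.006] -0.003
```

>>> play_rows([
  [[0.07,0,0,0,0],[0.07,0,0,0,0],[0.07,0,0,0,0],[0.07,0,0,0,0],[0.07,0,0,0,0],[0.07,0,0,0,0],[0.07,0,0,0,0],[0.07,0,0,0,0]],
])

```text
t: 36.3
ee_pos: [386.4, -290.9, 118.4]
tcp_rot: [[-0.931, 0.362, -0.056], [0.363, 0.931, -0.019], [0.045, -0.038, -0.998]]
contact_force: [0.8, 0.1, -0.3]
gripper_width: 70.3
```

>>> play_rows([
  [[0.07,-0.04,0,0,0],[0.07,-0.04,0,0,0],[0.07,0,0,0,0]],
])

```text
t: 36.67
ee_pos: [461.7, -320.2, 114.2]
tcp_rot: [[-0.93, 0.362, -0.057], [0.364, 0.931, -0.018], [0.047, -0.038, -0.998]]
contact_force: [-1.0, 0.0, 0.1]
gripper_width: 69.9
```

>>> play_rows([
  [[0.07,0.02,0,0,0],[0.07,0.02,0,0,0],[0.07,0.02,0,0,0],[0.07,0.02,0,0,0],[0.07,0,0,0,0]],
])

```text
t: 37.3
ee_pos: [380.7, -287.7, 116.7]
tcp_rot: [[-0.93, 0.362, -0.064], [0.364, 0.931, -0.014], [0.054, -0.037, -0.998]]
contact_force: [0.7, -0.3, -0.5]
gripper_width: 69.9
```

>>> play_rows([
  [[0.07,0,0,0.001,0],[0.07,0,0,0.001,0],[0.07,0,0,0.001,0],[0.07,0,0,0.001,0],[0.07,0,0,0.001,0],[0.07,0,0,0.001,0],[0.07,0,0,0.001,0],[0.07,0,0,0.001,0]],
])

```text
t: 38.3
ee_pos: [382.5, -289.0, 108.1]
tcp_rot: [[-0.93, 0.362, -0.062], [0.363, 0.932, -0.016], [0.052, -0.037, -0.998]]
contact_force: [-0.2, 0.5, 0.0]
gripper_width: 70.0
```

>>> play_rows([
  [[0.07,0,0,0.001,0],[0.07,0,0,0.001,0],[0.07,0,0,0.001,0],[0.07,0,0,0.001,0],[0.07,0,0,0.001,0],[0.07,0,0,0.001,0],[0.07,0,0,0.001,0],[0.07,0,0,0.001,0]],
])

```text
t: 39.3
ee_pos: [381.9, -289.2, 99.6]
tcp_rot: [[-0.93, 0.362, -0.062], [0.363, 0.932, -0.016], [0.052, -0.037, -0.998]]
contact_force: [-0.1, 0.4, 0.0]
gripper_width: 69.8
```

```bash
python3 plan.py 384 -286.5 40 69.5 6
```

```text
t 39.3 p [ 381.9 -289.2   99.6] jaw 68.8 j6 -0.25 w 69.8 F [-0.1  0.4  0. ] tilt [-0.062 -0.016 -0.998]
[-0.0002, 0.0005, 0.0099] -0.002
[-0.0002, 0.0005, 0.0099] -0.002
[-0.0002, 0.0005, 0.0099] -0.002
[-0.0002, 0.0005, 0.0099] -0.002
[-0.0002, 0.0005, 0.0099] -0.002
[-0.0002, 0.0005, 0.0099] -0.002
```

>>> play_rows([
  [[0.07,-0.0009,0.0011,0.01,-0.002],[0.07,-0.0009,0.0011,0.01,-0.002],[0.07,-0.0009,0.0011,0.01,-0.002],[0.07,-0.0009,0.0011,0.01,-0.002],[0.07,-0.0009,0.0011,0.01,-0.002],[0.07,-0.0009,0.0011,0.008,-0.002],[0.07,0,0,0,0]],
])

```text
t: 40.17
ee_pos: [385.4, -285.0, 36.0]
tcp_rot: [[-0.935, 0.35, -0.063], [0.351, 0.936, -0.014], [0.054, -0.036, -0.998]]
contact_force: [0.0, 0.7, 0.9]
gripper_width: 69.7
```

```bash
python3 plan.py 385.5 -286 30 69.5 4;  python3 -c "
from h import *
save('scene','pics/s18.png');save('top','pics/t18.png')"
```

```text
t 40.17 p [ 385.4 -285.    36. ] jaw 69.5 j6 -0.25 w 69.7 F [0.  0.7 0.9] tilt [-0.063 -0.014 -0.998]
[-0.0001, -0.0002, 0.0015] 0.0
[-0.0001, -0.0002, 0.0015] 0.0
[-0.0001, -0.0002, 0.0015] 0.0
[-0.0001, -0.0002, 0.0015] 0.0
```

View pics/s18.png

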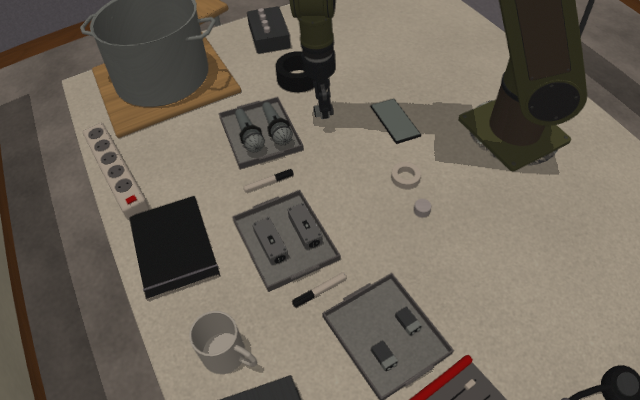

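View pics/t18.png

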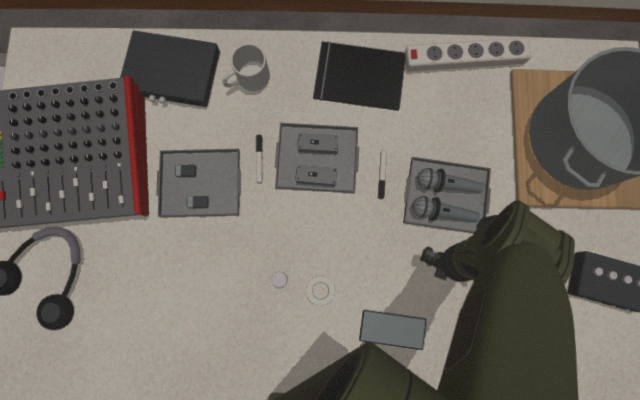

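>>> play_rows([
  [[0.05,0,0,0.001,0],[0.038,0,0,0.001,0],[0.038,0,0,0.0015,0],[0.038,0,0,0.0015,0],[0.038,0,0,0,0]],
])

```text
t: 40.9
ee_pos: [386.3, -286.2, 32.5]
tcp_rot: [[-0.935, 0.35, -0.06], [0.351, 0.936, -0.017], [0.051, -0.037, -0.998]]
contact_force: [-0.3, -0.8, -0.1]
gripper_width: 37.9
```

```bash
python3 plan.py 385.5 -286 28.5 69.5 1
```

```text
t 40.9 p [ 386.3 -286.2   32.5] jaw 69.5 j6 -0.25 w 37.9 F [-0.3 -0.8 -0.1] tilt [-0.06  -0.017 -0.998]
[0.0008, -0.0001, 0.004] 0.0
```

>>> play_rows([
  [[0.038,0,0,0.002,0],[0.038,0,0,0.0015,0],[0.0,0,0,0,0],[0.0,0,0,0,0],[0.0,0,0,0,0],[0.0,0,0,0,0]],
])

```text
t: 41.65
ee_pos: [386.1, -286.2, 29.0]
tcp_rot: [[-0.935, 0.35, -0.06], [0.351, 0.936, -0.017], [0.05, -0.037, -0.998]]
contact_force: [0.2, -0.3, -0.2]
gripper_width: 25.1
```

>>> play_rows([
  [[0.0,0,0,-0.005,0],[0.0,0,0,-0.012,0],[0.0,0,0,-0.015,0],[0.0,0,0,-0.015,0],[0.0,0,0,-0.015,0],[0.0,0,0,-0.015,0],[0.0,0,0,0,0]],
])

```text
t: 42.52
ee_pos: [391.7, -285.3, 112.2]
tcp_rot: [[-0.935, 0.35, -0.058], [0.351, 0.936, -0.018], [0.048, -0.037, -0.998]]
contact_force: [0.7, 0.4, -1.1]
gripper_width: 24.9
```

```bash
python3 plan.py 598.6 249 120 2.3 32;  python3 -c "
from h import *
save('scene','pics/s19.png')"
```

```text
t 42.52 p [ 391.7 -285.3  112.2] jaw 69.5 j6 -0.24 w 24.9 F [ 0.7  0.4 -1.1] tilt [-0.058 -0.018 -0.998]
[-0.0002, 0.0179, -0.0002] 0.037
[0.0004, 0.0179, -0.0002] 0.037
[0.0011, 0.0179, -0.0002] 0.037
[0.0018, 0.0178, -0.0002] 0.037
[0.0024, 0.0177, -0.0002] 0.037
[0.0031, 0.0176, -0.0002] 0.037
[0.0037, 0.0175, -0.0002] 0.037
[0.0043, 0.0174, -0.0002] 0.037
[0.005, 0.0172, -0.0002] 0.037
[0.0056, 0.017, -0.0002] 0.037
[0.0062, 0.0168, -0.0002] 0.037
[0.0068, 0.0165, -0.0002] 0.037
[0.0074, 0.0163, -0.0002] 0.037
[0.008, 0.016, -0.0002] 0.037
[0.0086, 0.0157, -0.0002] 0.037
[0.0092, 0.0154, -0.0002] 0.037
[0.0097, 0.015, -0.0002] 0.037
[0.0103, 0.0147, -0.0002] 0.037
[0.0108, 0.0143, -0.0002] 0.037
[0.0113, 0.0139, -0.0002] 0.037
[0.0118, 0.0134, -0.0002] 0.037
[0.0123, 0.013, -0.0002] 0.037
[0.0128, 0.0125, -0.0002] 0.037
[0.0132, 0.0121, -0.0002] 0.037
[0.0137, 0.0116, -0.0002] 0.037
[0.0141, 0.0111, -0.0002] 0.037
[0.0145, 0.0105, -0.0002] 0.037
[0.0148, 0.01, -0.0002] 0.037
[0.0152, 0.0095, -0.0002] 0.037
[0.0155, 0.0089, -0.0002] 0.037
[0.0159, 0.0083, -0.0002] 0.037
[0.0162, 0.0077, -0.0002] 0.037
```

View pics/s19.png

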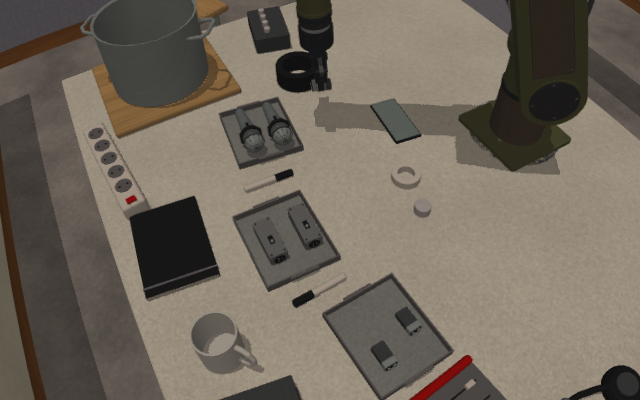

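>>> play_rows([
  [[0.0,-0.0002,0.0179,0,0.037],[0.0,0.0004,0.0179,0,0.037],[0.0,0.0011,0.0179,0,0.037],[0.0,0.0018,0.0178,0,0.037],[0.0,0.0024,0.0177,0,0.037],[0.0,0.0031,0.0176,0,0.037],[0.0,0.0037,0.0175,0,0.037],[0.0,0.0043,0.0174,0,0.037]],
])

```text
t: 43.58
ee_pos: [440.9, -147.4, 101.6]
tcp_rot: [[-0.784, 0.617, -0.067], [0.62, 0.785, -0.014], [0.044, -0.053, -0.998]]
contact_force: [0.2, -0.4, 0.1]
gripper_width: 25.0
```

```bash
python3 plan.py 599 250 120 2.3 23 | head -10
```

```text
t 43.58 p [ 440.9 -147.4  101.6] jaw 51.8 j6 0.37 w 25.0 F [ 0.2 -0.4  0.1] tilt [-0.067 -0.014 -0.998]
[0.0053, 0.0178, -0.0008] 0.038
[0.0059, 0.0176, -0.0008] 0.038
[0.0066, 0.0174, -0.0008] 0.038
[0.0073, 0.0171, -0.0008] 0.038
[0.0079, 0.0168, -0.0008] 0.038
[0.0085, 0.0165, -0.0008] 0.038
[0.0091, 0.0162, -0.0008] 0.038
[0.0097, 0.0158, -0.0008] 0.038
[0.0103, 0.0155, -0.0008] 0.038
```

>>> play_rows([
  [[0.0,0.0053,0.0178,-0.0018,0.038],[0.0,0.0059,0.0176,-0.0018,0.038],[0.0,0.0066,0.0174,-0.0018,0.038],[0.0,0.0073,0.0171,-0.0018,0.038],[0.0,0.0079,0.0168,-0.0018,0.038],[0.0,0.0085,0.0165,-0.0018,0.038],[0.0,0.0091,0.0162,-0.0018,0.038],[0.0,0.0097,0.0158,-0.0018,0.038]],
])

```text
t: 44.58
ee_pos: [494.0, -4.3, 104.9]
tcp_rot: [[-0.554, 0.829, -0.078], [0.832, 0.555, -0.013], [0.032, -0.072, -0.997]]
contact_force: [-0.4, 0.5, -0.2]
gripper_width: 24.7
```

```bash
python3 plan.py 599 250 120 2.3 16 | head -10
```

```text
t 44.58 p [494.   -4.3 104.9] jaw 33.8 j6 0.98 w 24.7 F [-0.4  0.5 -0.2] tilt [-0.078 -0.013 -0.997]
[0.0096, 0.0143, -0.0009] 0.034
[0.01, 0.014, -0.0009] 0.034
[0.0105, 0.0136, -0.0009] 0.034
[0.011, 0.0132, -0.0009] 0.034
[0.0114, 0.0128, -0.0009] 0.034
[0.0119, 0.0124, -0.0009] 0.034
[0.0123, 0.012, -0.0009] 0.034
[0.0127, 0.0116, -0.0009] 0.034
[0.0131, 0.0112, -0.0009] 0.034
```

>>> play_rows([
  [[0.0,0.0096,0.0143,-0.002,0.034],[0.0,0.01,0.014,-0.002,0.034],[0.0,0.0105,0.0136,-0.002,0.034],[0.0,0.011,0.0132,-0.002,0.034],[0.0,0.0114,0.0128,-0.002,0.034],[0.0,0.0119,0.0124,-0.002,0.034],[0.0,0.0123,0.012,-0.002,0.034],[0.0,0.0127,0.0116,-0.002,0.034]],
])

```text
t: 45.58
ee_pos: [544.5, 126.4, 108.8]
tcp_rot: [[-0.302, 0.949, -0.09], [0.953, 0.302, -0.015], [0.013, -0.091, -0.996]]
contact_force: [1.1, -0.6, -0.7]
gripper_width: 24.6
```

```bash
python3 plan.py 600 250 120 2.3 8 | head -10
```

```text
t 45.58 p [544.5 126.4 108.8] jaw 17.6 j6 1.49 w 24.6 F [ 1.1 -0.6 -0.7] tilt [-0.09  -0.015 -0.996]
[0.0126, 0.0113, -0.0014] 0.033
[0.013, 0.0109, -0.0014] 0.033
[0.0133, 0.0104, -0.0014] 0.033
[0.0137, 0.01, -0.0014] 0.033
[0.014, 0.0095, -0.0014] 0.033
[0.0143, 0.009, -0.0014] 0.033
[0.0146, 0.0085, -0.0014] 0.033
[0.0149, 0.008, -0.0014] 0.033
```

>>> play_rows([
  [[0.0,0.0126,0.0113,-0.002,0.033],[0.0,0.013,0.0109,-0.002,0.033],[0.0,0.0133,0.0104,-0.002,0.033],[0.0,0.0137,0.01,-0.002,0.033],[0.0,0.014,0.0095,-0.002,0.033],[0.0,0.0143,0.009,-0.002,0.033],[0.0,0.0146,0.0085,-0.002,0.033],[0.0,0.0149,0.008,-0.002,0.033]],
])

```text
t: 46.58
ee_pos: [598.3, 252.3, 109.6]
tcp_rot: [[-0.035, 0.994, -0.103], [0.999, 0.033, -0.02], [-0.017, -0.104, -0.994]]
contact_force: [0.1, 1.3, -0.0]
gripper_width: 25.3
```

```bash
python3 plan.py 600 250 60 2.3 4;  python3 -c "
from h import *
save('scene','pics/s20.png')
print(robot.observe()['joint_positions'])"; python3 plan.py 600 250 60 2.3 1
```

```text
t 46.58 p [598.3 252.3 109.6] jaw 1.9 j6 1.93 w 25.3 F [ 0.1  1.3 -0. ] tilt [-0.103 -0.02  -0.994]
[-0.0006, 0.0004, 0.0124] -0.002
[-0.0006, 0.0004, 0.0124] -0.002
[-0.0006, 0.0004, 0.0124] -0.002
[-0.0006, 0.0004, 0.0124] -0.002
[0.39168768 0.62923095 0.07067051 1.1133012  0.02167942 1.92626478]
t 46.62 p [599.4 254.5 109.6] jaw 2.0 j6 1.93 w 25.2 F [ 1.5  3.  -0.1] tilt [-0.102 -0.018 -0.995]
[-0.0045, 0.0005, 0.0496] -0.006
```

View pics/s20.png

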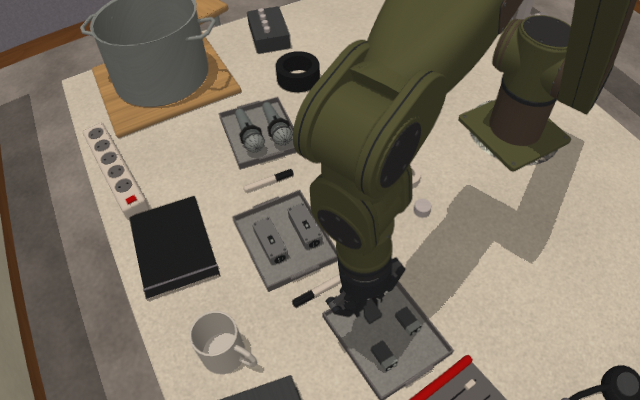

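>>> play_rows([
  [[0.0,-0.0006,0.0015,0.0135,0],[0.0,-0.0006,0.0015,0.0135,0],[0.0,-0.0006,0.0015,0.0135,0],[0.0,-0.0006,0.0015,0.0135,0],[0.0,-0.0005,0.0015,0.01,0],[0.0,0,0,0,0],[0.0,0,0,0,0]],
])

```text
t: 47.5
ee_pos: [597.6, 247.2, 37.7]
tcp_rot: [[-0.036, 0.994, -0.108], [0.999, 0.034, -0.022], [-0.018, -0.108, -0.994]]
contact_force: [-0.2, 0.0, -0.5]
gripper_width: 24.9
```

```bash
python3 plan.py 600 250.5 36 2.3 2
```

```text
t 47.5 p [597.6 247.2  37.7] jaw 1.9 j6 1.92 w 24.9 F [-0.2  0.  -0.5] tilt [-0.108 -0.022 -0.994]
[0.0016, 0.0013, 0.0008] -0.003
[0.0016, 0.0013, 0.0008] -0.003
```

>>> play_rows([
  [[0.0,0.001,0.0015,0.0005,0],[0.0,0.001,0.0015,0.0005,0],[0.0,0,0,0.001,0],[0.0,0,0,0,0]],
])

```text
t: 48.0
ee_pos: [601.7, 250.2, 36.9]
tcp_rot: [[-0.036, 0.994, -0.104], [0.999, 0.034, -0.02], [-0.017, -0.105, -0.994]]
contact_force: [0.2, 0.6, -0.4]
gripper_width: 25.0
```

>>> play_rows([
  [[0.0,0,0,0.001,0],[0.0,0,0,0,0]],
])

```text
t: 48.25
ee_pos: [601.6, 250.2, 35.9]
tcp_rot: [[-0.036, 0.994, -0.104], [0.999, 0.034, -0.02], [-0.017, -0.105, -0.994]]
contact_force: [0.7, 0.6, -0.8]
gripper_width: 25.1
```

>>> play_rows([
  [[0.0,0,0,0.001,0],[0.0,0,0,0,0]],
])

```text
t: 48.5
ee_pos: [601.4, 250.1, 34.8]
tcp_rot: [[-0.036, 0.994, -0.105], [0.999, 0.034, -0.021], [-0.017, -0.105, -0.994]]
contact_force: [-0.5, -0.1, 0.1]
gripper_width: 25.0
```

>>> play_rows([
  [[0.0,0,0,0.001,0],[0.0,0,0,0,0]],
])

```text
t: 48.75
ee_pos: [601.5, 250.1, 34.2]
tcp_rot: [[-0.036, 0.994, -0.104], [0.999, 0.034, -0.02], [-0.017, -0.105, -0.994]]
contact_force: [-0.7, 0.2, 0.3]
gripper_width: 24.8
```

>>> play_rows([
  [[0.0,0,0,0.001,0],[0.0,0,0,0,0]],
])

```text
t: 49.0
ee_pos: [601.5, 250.1, 34.1]
tcp_rot: [[-0.036, 0.994, -0.103], [0.999, 0.034, -0.02], [-0.016, -0.104, -0.994]]
contact_force: [0.0, -1.0, 1.1]
gripper_width: 24.8
```

>>> play_rows([
  [[0.0,0,0,0.001,0],[0.0,0,0,0,0]],
])

```text
t: 49.25
ee_pos: [601.5, 250.1, 34.1]
tcp_rot: [[-0.036, 0.994, -0.103], [0.999, 0.034, -0.02], [-0.016, -0.104, -0.994]]
contact_force: [-0.5, -0.1, 2.5]
gripper_width: 24.8
```

>>> play_rows([
  [[0.0,0,0,0.002,0],[0.0,0,0,0.002,0],[0.0,0,0,0.002,0]],
], force=20)

```text
t: 49.62
ee_pos: [601.4, 249.9, 33.4]
tcp_rot: [[-0.036, 0.994, -0.1], [0.999, 0.034, -0.019], [-0.015, -0.101, -0.995]]
contact_force: [-4.4, -1.9, 13.4]
gripper_width: 24.9
```

>>> play_rows([
  [[0.0,0,0,0.002,0],[0.0,0,0,0.002,0],[0.0,0,0,0.002,0]],
])

```text
t: 50.0
ee_pos: [601.3, 249.9, 33.4]
tcp_rot: [[-0.036, 0.995, -0.097], [0.999, 0.035, -0.017], [-0.013, -0.098, -0.995]]
contact_force: [-3.8, -2.6, 13.2]
gripper_width: 24.7
```

>>> play_rows([
  [[0.0,0,0,0.002,0],[0.0,0,0,0.002,0],[0.0,0,0,0.002,0],[0.0,0,0,0,0],[0.0,0,0,0,0]],
])

```text
t: 50.62
ee_pos: [601.2, 250.0, 33.9]
tcp_rot: [[-0.036, 0.995, -0.094], [0.999, 0.035, -0.015], [-0.011, -0.094, -0.996]]
contact_force: [-0.3, -0.6, 1.6]
gripper_width: 24.9
```

```bash
python3 plan.py 600 250.5 36 2.3 1; python3 -c "
from h import *
save('scene','pics/s21.png')"
```

```text
t 50.62 p [601.2 250.   33.9] jaw 2.0 j6 1.92 w 24.9 F [-0.3 -0.6  1.6] tilt [-0.094 -0.015 -0.996]
[0.0006, -0.0012, -0.0021] -0.005
```

View pics/s21.png

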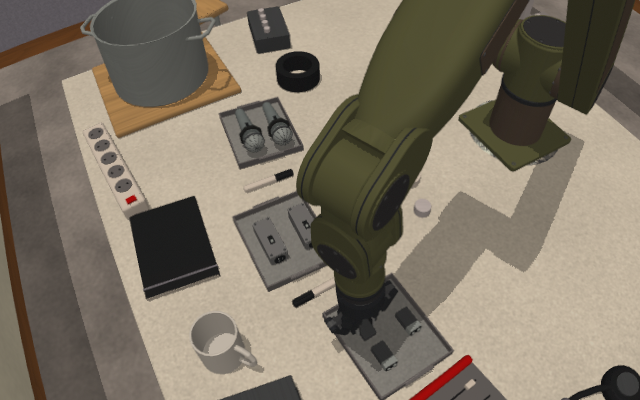

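>>> play_rows([
  [[0.026,0,0,0.0005,0],[0.027,0,0,0.0005,0],[0.028,0,0,0,0],[0.03,0,0,0,0],[0.033,0,0,0,0],[0.036,0,0,0,0],[0.038,0,0,0,0]],
])

```text
t: 51.55
ee_pos: [600.9, 249.7, 30.8]
tcp_rot: [[-0.036, 0.995, -0.095], [0.999, 0.035, -0.016], [-0.013, -0.095, -0.995]]
contact_force: [0.1, 0.3, -0.0]
gripper_width: 37.9
```

>>> play_rows([
  [[0.038,0,0,-0.004,0],[0.04,0,0,-0.008,0],[0.04,0,0,-0.015,0],[0.04,0,0,-0.02,0],[0.04,0,0,-0.03,0],[0.04,0,0,-0.03,0]],
])

```text
t: 52.3
ee_pos: [610.5, 251.1, 142.2]
tcp_rot: [[-0.036, 0.995, -0.097], [0.999, 0.035, -0.017], [-0.013, -0.098, -0.995]]
contact_force: [0.5, 0.0, 0.2]
gripper_width: 40.0
```

>>> play_rows([
  [[0.04,0,-0.03,-0.02,0],[0.04,0,-0.04,-0.02,0],[0.04,0,-0.04,-0.01,0],[0.04,0,-0.04,0,0],[0.04,0,-0.04,0,0],[0.04,0,0,0,0],[0.04,0,0,0,0]],
])

```text
t: 53.18
ee_pos: [426.3, 247.0, 223.5]
tcp_rot: [[-0.035, 0.996, -0.078], [0.999, 0.035, -0.007], [-0.004, -0.078, -0.997]]
contact_force: [0.5, -0.4, 0.4]
gripper_width: 40.4
```

```bash
sed -i "s/^J=.*/J=[('mic_mid',mic(3),(580,-298,1.45),1,0),('box_mid',boxpts(92,38,3,34),(664,8.5,1.54),0,0),/; s/^('battery_a_mid'.*/('battery_a_mid',boxpts(48,26,3,20),(597,317,1.6),0,0),('battery_b_mid',boxpts(48,26,3,20),(599,250,1.6),0,0),/" run1.py; python3 run1.py; python3 -c "
from h import *
save('scene','pics/s22.png');c=save('top','pics/t22.png')"
```

```text
mic_mid top 0.65 [ 580.  -297.9   82.9] iou 0.90
mic_mid scene 0.93 [ 580.2 -300.4   83. ] iou 0.92
box_mid top 0.71 [666.2   9.2  89.5] iou 0.95
box_mid scene 0.89 [667.1   4.8  88.2] iou 0.92
battery_a_mid top 0.67 [596.1 319.2  91.3] iou 0.91
battery_a_mid scene 0.59 [597.3 315.7  92.4] iou 0.92
battery_b_mid top 0.58 [599.  254.6  93.7] iou 0.86
battery_b_mid scene none
tray_mics top 0.96 [ 551.9 -294.9   -7.6] iou 0.96
tray_mics scene 0.76 [ 552.7 -297.    -7.3] iou 0.96
tray_boxes top 0.79 [635.5  11.8  -1.1] iou 0.94
tray_boxes scene 0.71 [636.1   7.3  -2.3] iou 0.98
tray_batteries top 0.77 [569.8 285.8   1.6] iou 0.92
tray_batteries scene 0.61 [569.8 282.4   2.9] iou 0.97
kept_mic top 0.92 [ 512.3 -284.2   82.3] iou 0.91
kept_mic scene 0.71 [ 514.1 -287.7   82. ] iou 0.95
kept_box top 0.83 [589.3  11.1  85.8] iou 0.95
kept_box scene 0.56 [590.2   8.8  85.9] iou 0.92
kept_battery top 0.81 [522.7 285.2  92.7] iou 0.87
kept_battery scene 0.76 [523.4 281.6  95.3] iou 0.87
54.275
```

View pics/s22.png

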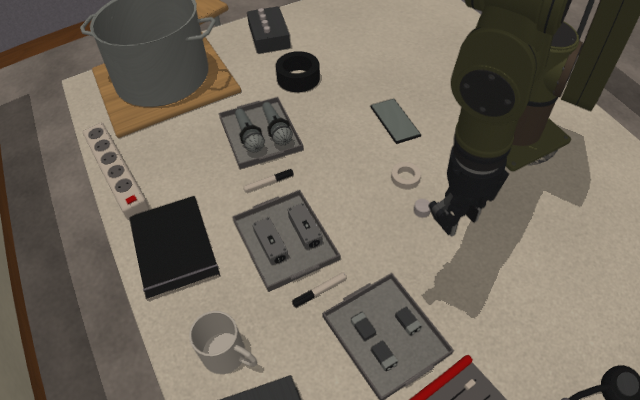

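View pics/t22.png

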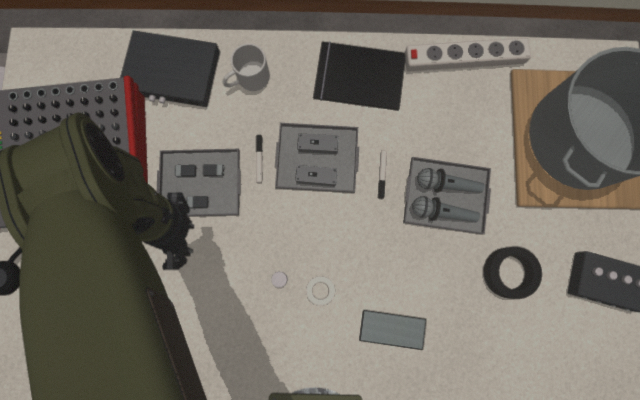

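All four pieces lie flat in their trays: batteries at (363,325) and (385,355), box at (270,243), mic at (251,133). The kept pieces have not moved and the arm is clear.

```bash
python3 -c "
from h import *
s=robot.observe();print(s['t'],np.abs(s['qd']).max());print(robot.finish_job())"
```

```text
54.375 0.0020008578755734835
the job is handed in; nothing more can be done
None
```

I put the microphone, then the adapter box, then both batteries into the free half of their own kind's tray. Each was lowered to first contact before release. The job was handed in at 54.4 s with the arm standing still and clear of everything.

**Last checks:**
- In both camera views, each piece lies on its tray's floor, clear of the kept piece and the rim.
- The three kept pieces match their first measured positions to about 1 mm, and to about 3° in turn.
- The two batteries are about 18 mm apart.
- The highest wrist reading I saw was about 13 N, when I pressed the last battery lightly to level it.

**Checks that failed or disagreed:**
- The final scene-camera check gave no usable detection of the second battery. Its position rests on the top-camera fit (599, 255) and on seeing it in the scene picture.
- The two cameras differ by about 2 to 5 mm in y throughout.
- The tool's tilt drifted to about 6° during the last placement. That battery went down tilted and settled by an estimated few millimetres on release.

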